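# Free, brush and stow the structure rollers

### The job

The ski-base structure-roller cartridges are wedged in the blue wax-caked rack. Rock each one from side to side along the rack until it is loose and lift it out, and hang them all fully home in the pockets of the brush cleaner; with all of them in, pull the red cleaner lever through its full stroke and ease it slowly back to rest. Then stand every cartridge in a compartment of the orange caddy and leave the wax tin and the spray can where they are.

Things in the scene. Friction and masses are not known exactly. Their poses are not given: they have to be found in the camera images.
- cart0_mid (a point): structure-roller cartridge (may be absent), 120 tall, upright; point: its centre, 60 above its lower end. Own x thickness, y width, z up. Heights from the lower end: steel tip 12 x 12 (x by y) to 14; tang 12 x 24 to 28, bevelled from the tip at 14 to 20; neck 12 x 14 to 44; aluminium frame 14 x 40 to 90 with an 18 dia roller; green grip block 18 x 40 to 120. 0.16 kg (lengths in mm)
- cart1_mid (a point): second cartridge, the same as cart0 (may be absent); its centre. Best grasped from above on the green block, closing along its x. At the start each cartridge stands wedged in a rack socket, its axes along the rack's, lower end 8 above the table (lengths in mm)
- cart2_mid (a point): third cartridge, the same as cart0 (may be absent); its centre (lengths in mm)
- rack: blue fixed rack block 70 (x) x 226 (y) x 47 high, origin at the centre of its underside, own z up. Three sockets in a row along its y at -72, 0, 72, socket floor 8 above the table. In x a socket leaves 2 play each side. Two yellow wax-caked jaws at each socket's mouth (41 to 47 high) reach into the cartridge's neck from its -y and +y sides and catch its tang (lengths in mm)
- rack_mid (a point): mouth of the middle socket. A straight pull lifts a cartridge some 5, then it stops dead. Leaning it about its lower end by 0.2 to 0.22 rad towards the rack's +y pushes that jaw back (8 N at the jaw, 3 to 5 N at the green block), and the jaw stays back; leaning it to -y does the other. With both back it lifts out upright (lengths in mm)
- cleaner: fixed brush cleaner, origin on the table under the middle of the pocket row, own z up. Aluminium block 60 (x) x 200 (y) x 50 high about the origin; behind it (own +x) a brush bar at x 47 to 74, 90 high, which nears the row to 10 as the lever is pulled, then the lever. A cartridge hangs by its frame's lower edge on the block's top: lower end 6 above the table, centre 66 (lengths in mm)
- pocket0 (a point): centre of the mouth of cleaner pocket 0 (on the block's top, 50 above the table); the hole is 18 (x) x 28 (y), 46 deep, pockets 60 apart along the cleaner's y. A cartridge goes in tang down, its thickness along the cleaner's x. Any pocket serves any cartridge (lengths in mm)
- pocket1 (a point): centre of the mouth of cleaner pocket 1 (on the block's top, 50 above the table); the hole is 18 (x) x 28 (y), 46 deep, pockets 60 apart along the cleaner's y. A cartridge goes in tang down, its thickness along the cleaner's x. Any pocket serves any cartridge (lengths in mm)
- pocket2 (a point): centre of the mouth of cleaner pocket 2 (on the block's top, 50 above the table); the hole is 18 (x) x 28 (y), 46 deep, pockets 60 apart along the cleaner's y. A cartridge goes in tang down, its thickness along the cleaner's x. Any pocket serves any cartridge (lengths in mm)
- lever (a joint): angle of the cleaner lever, rad: 0 at rest (leaning 0.4 away from the pockets), 1.0 at the stop (leaning 0.6 over towards them); a spring returns it (about 3 N at the bar at rest, 9 N at the stop). Let go part-way it snaps back
- lever_bar (a point): middle of the red bar of the lever: 16 diameter, along the cleaner's y, 110 clear between two thin arms, 130 from the pivot; about 180 above the table at rest. Nothing above it; can be pinched from above (closing along the cleaner's x), turning freely in the grip. It moves towards the cleaner's own -x when pulled (lengths in mm)
- lever_pivot (a point): pivot of the lever, its axis along the cleaner's y, 60 above the table, 110 behind the row of pockets (own +x) (lengths in mm)
- caddy: loose orange caddy on a black foot plate 100 (x) x 190 (y) x 6, about 1.2 kg, origin at the centre of its underside, own z up. Three compartments in a row along its y, 56 apart, each 36 (x) x 52 (y) inside, walls up to 70, inner floor 6. It may get knocked aside (lengths in mm)
- slot0 (a point): centre of the mouth of caddy compartment 0, 70 above the table; a cartridge stands in it tang down, thickness along the caddy's x, its lower end 6 above the table (lengths in mm)
- slot1 (a point): centre of the mouth of caddy compartment 1, 70 above the table; a cartridge stands in it tang down, thickness along the caddy's x, its lower end 6 above the table (lengths in mm)
- slot2 (a point): centre of the mouth of caddy compartment 2, 70 above the table; a cartridge stands in it tang down, thickness along the caddy's x, its lower end 6 above the table (lengths in mm)
- wax_tin: round tin with red lid, 70 diameter, 55 high, bystander; origin under its centre (lengths in mm)
- spray: spray can, 48 diameter, 150 high, bystander; origin under its centre (lengths in mm)
Things that resemble listed ones, but are neither listed nor needed, are in the scene too. What is shaped like the part that bears cart1_mid but purple is not meant.

How it is judged (in metres and radians):
On the way, in this order (a step that is already met when the one before it is completed fails the run):
1. every cartridge hangs home in a cleaner pocket, lever at rest (x of cart0_mid in the frame of cleaner between -0.012 and 0.012 m and y of cart0_mid in the frame of cleaner between -0.08 and 0.08 m and z of cart0_mid in the frame of cleaner between 0.06 and 0.071 m and angle between each of cart0_mid, cart1_mid, cart2_mid's own z axis and vertical below 0.2 rad and x of cart1_mid in the frame of cleaner between -0.012 and 0.012 m and y of cart1_mid in the frame of cleaner between -0.08 and 0.08 m and z of cart1_mid in the frame of cleaner between 0.06 and 0.071 m and x of cart2_mid in the frame of cleaner between -0.012 and 0.012 m and y of cart2_mid in the frame of cleaner between -0.08 and 0.08 m and z of cart2_mid in the frame of cleaner between 0.06 and 0.071 m and value of joint lever below 0.1 rad), for 0.2 s.
2. lever pulled to its full stroke with every cartridge in (x of cart0_mid in the frame of cleaner between -0.012 and 0.012 m and y of cart0_mid in the frame of cleaner between -0.08 and 0.08 m and z of cart0_mid in the frame of cleaner between 0.06 and 0.071 m and angle between each of cart0_mid, cart1_mid, cart2_mid's own z axis and vertical below 0.2 rad and x of cart1_mid in the frame of cleaner between -0.012 and 0.012 m and y of cart1_mid in the frame of cleaner between -0.08 and 0.08 m and z of cart1_mid in the frame of cleaner between 0.06 and 0.071 m and x of cart2_mid in the frame of cleaner between -0.012 and 0.012 m and y of cart2_mid in the frame of cleaner between -0.08 and 0.08 m and z of cart2_mid in the frame of cleaner between 0.06 and 0.071 m and value of joint lever above 0.92 rad), for 0.2 s.
3. lever back at rest with every cartridge still in (x of cart0_mid in the frame of cleaner between -0.012 and 0.012 m and y of cart0_mid in the frame of cleaner between -0.08 and 0.08 m and z of cart0_mid in the frame of cleaner between 0.06 and 0.071 m and angle between each of cart0_mid, cart1_mid, cart2_mid's own z axis and vertical below 0.2 rad and x of cart1_mid in the frame of cleaner between -0.012 and 0.012 m and y of cart1_mid in the frame of cleaner between -0.08 and 0.08 m and z of cart1_mid in the frame of cleaner between 0.06 and 0.071 m and x of cart2_mid in the frame of cleaner between -0.012 and 0.012 m and y of cart2_mid in the frame of cleaner between -0.08 and 0.08 m and z of cart2_mid in the frame of cleaner between 0.06 and 0.071 m and value of joint lever below 0.08 rad), for 0.2 s.
At the end, for the whole second after the job is handed in: Every cartridge present stands in a compartment of the caddy (within 30 mm of the row's middle plane, centre under 75 mm above the caddy's underside, leaning less than 0.5 rad), at rest; the caddy stands flat on the table; the lever is at rest (below 0.08 rad) (x of cart0_mid in the frame of caddy between -0.03 and 0.03 m and y of cart0_mid in the frame of caddy between -0.095 and 0.095 m and z of each of cart0_mid, cart1_mid, cart2_mid in the frame of caddy below 0.075 m and angle between each of cart0_mid, cart1_mid, cart2_mid's own z axis and vertical below 0.5 rad and linear speed of each of cart0, cart1, cart2 below 0.03 m/s and x of cart1_mid in the frame of caddy between -0.03 and 0.03 m and y of cart1_mid in the frame of caddy between -0.095 and 0.095 m and x of cart2_mid in the frame of caddy between -0.03 and 0.03 m and y of cart2_mid in the frame of caddy between -0.095 and 0.095 m and value of joint lever below 0.08 rad and angle between caddy's own z axis and vertical below 0.1 rad and height (world z) of caddy below 0.01 m and linear speed of caddy below 0.02 m/s); the robot touches nothing.
It fails at once if the lever snaps back (faster than 2 rad/s) (velocity of joint lever below -2 rad/s).
It fails at once if the wax tin is pushed more than 30 mm (distance of wax_tin from where it was at the start of the episode above 0.03 m).
It fails at once if the spray can is pushed more than 30 mm (distance of spray from where it was at the start of the episode above 0.03 m).
Of cart0, cart1, cart2 only 2 to 3 are there at a start; the rules pass over those that are not, and their reading is None.
At some moment in a run one of caddy may be knocked a few centimetres aside while the robot is not near it.
It also fails if it takes over 210 s, if anything falls off the work surface, if the arm or the gripper's body presses on something with over 40 N, if the wrist force passes 120 N, or if a joint passes its speed limit or range.

### The arm

A 6-joint arm with a two-finger parallel gripper is mounted at the origin on the work surface. World frame = base frame: x ahead of the robot, y to its left, z up, the work surface at z = 0. Lengths are in mm, angles in rad, forces in N, time in s.
With the tool pointing down it reaches from about 400 to 925 mm from the base axis. Payload 12.5 kg.
Tool frame: the origin (TCP) lies between the finger pads; the fingertips stand 25 mm ahead of it and the grasp point (between the pads) lies 6 mm ahead of it; z points along the fingers, y is the line along which they close (so a half turn about z gives the same grasp; the last joint's range is limited). The gripper opens to 95 mm and grips with 3 to 60 N. Pads are 20 mm wide; open, the fingers measure 119 mm over their backs; the gripper's body (75 mm by 180 mm) begins 59 mm behind the grasp point.
Start: joints at [1.076, 0.491, 1.559, -0, 1.092, -0.106], TCP at [236.908, 578.376, 239.661] pointing down, gripper open.
Joint ranges: [-3.1, 3.1], [-0.84, 2.19], [0.05, 2.79], [-1.13, 4.28], [0.06, 2.93], [-2.69, 2.69]. Speed limits (rad/s): [2.22, 2.22, 2.79, 3.14, 3.14, 3.14].

### API

Orientations are given as [roll, pitch, yaw] about the fixed x, y, z axes, in that order (R = Rz(yaw) Ry(pitch) Rx(roll)).
In Python, from cell import state, read_camera, job_done, cut_out gives the robot as it stands. The module is installed in compiled form; this text tells all that it offers.
- The arm moves only by the tool jog_arm, never from a script. Its argument "motion" is a list of rows, each a list of 2 entries, a list of its own where there are three numbers: the shift along the tool's x, y, z in mm, then the turn about the tool's z in rad. A call has 1 to 5 rows; each row is the pose to reach, as a shift and turn from the pose commanded when the call began, along the tool's axes at that moment; what a row does not reach only later rows make up. A row lasts 1/10 s, in which the tool goes at most 50 mm and 8.59 degrees, less where a joint would pass 70% of its speed; a pose out of reach is approached as far as the arm can. A call with a gripper value outside its range is refused whole. "grip" is the closure, from 0 (fully open) to 1 (shut), set as the call begins (left out, the last holds). The fingers move at their own pace and stop on an object; the grip force is fixed at half the most. Time passes only in rows, so rows that repeat a pose let the fingers close. It gives the time, the measured TCP pose, the force, the opening and the grip force at its end, in the units of the state.
- state(): the state, without advancing time (a new reading comes with each control period).
- read_camera(name): name is "scene" or "top"; returns a dict with "img" (384x512x3 uint8, blue, green, red), "vertical_fov" (degrees; the focal length in pixels is half the picture's height over the tangent of half this angle, whatever the lens; pixels are square), "cx", "cy" (the principal point, pixels), "extrinsics" (4x4, takes a point from camera to world coordinates). Camera axes: x right, y up, looking along -z (the intrinsics and any distortion apply to the point x, -y, -z); pixel columns grow to the right and rows downward; lengths in mm; the calibration is good to about 2 mm. A picture is of the moment at which its call begins. There is no depth.
- job_done(): hands the job in; it is judged then, once.
Trained networks look in a picture, given as the dict that the camera call returned (one of the last four; its "shot" number tells which), for a name from the list of things; names that differ only in an ending like _2 or _b are one class to them, and where a whole thing is asked for, a point or a joint stands for the part that bears it (a point fixed in the world has none). Each returns a list of dicts, best first, with "p" (0 to 1); they miss things now and then, are a little off and sometimes report something else, mostly with a low value. They report only what shows in the picture. A call takes as long as a camera call. They do not tell look-alikes from the thing itself.
- cut_out(name, picture): "region" (384x512 bool, what is visible of it) and "box" ([left, top, right, bottom] in pixels, round what is visible of it).
The state is a dict: "t": time; "joints": joint angles; "qvel": joint speeds; "tau": joint torques, N m; "eef_pos": TCP position; "tcp_rot": TCP orientation; "ft_force": force on the tool from outside, world axes, zero at the start; "moment": the same for the moment, N m; "opening": opening from 0.0 (shut) to 1.0 (fully open); "grip_force": force on a finger pad.
Only numpy, scipy, OpenCV 4.12 (cv2) and the standard library are available. Lean on these libraries where they do the work, as an engineer would, in place of code of your own. Each camera call takes 0.05 s, during which the arm holds its last target. There are 200 camera calls.

## Working session

There is one attempt and no reset: what is moved stays moved. The work goes in short steps, Python scripts to look and compute and a tool call to move; the robot and the scene stay as the last step left them, time stands still between calls to the robot, and variables do not carry over. Pictures are saved under pics/ and viewed, at most 14 in all, crops included, and the job is handed in when it is done.

Besides the shell and the picture viewer there is one more tool, called after "Request:" as a command line: name --argument value ..., lists and objects as JSON in quotes. jog_arm: Moves the arm, as the interface text tells. Its arguments: {"type":"object","properties":{"motion":{"type":"array"},"grip":{"type":"number"}},"required":["motion"]}

```bash
mkdir -p pics; cat > h.py <<'E'
import numpy as np, cv2
from cell import *
def K(p):
    f=192/np.tan(np.radians(p["vertical_fov"])/2); return f
def ray(p,u,v):
    f=K(p);E=np.array(p["extrinsics"]);d=E[:3,:3]@np.array([(u-p["cx"])/f,-(v-p["cy"])/f,-1]);return E[:3,3],d
def atz(p,u,v,z):
    o,d=ray(p,u,v);return o+d*(z-o[2])/d[2]
def proj(p,X):
    E=np.array(p["extrinsics"]);c=E[:3,:3].T@(np.array(X,float)-E[:3,3]);f=K(p)
    return np.array([p["cx"]+f*c[0]/-c[2],p["cy"]-f*c[1]/-c[2]])
E
python3 - <<'E'
from h import *
s=state();print(s["t"],s["eef_pos"],s["tcp_rot"])
for n in("scene","top"):
    p=read_camera(n);cv2.imwrite(f"pics/{n}0.png",cv2.resize(p["img"],(800,600),interpolation=cv2.INTER_CUBIC))
    print(n,p["vertical_fov"],p["cx"],p["cy"],np.round(p["extrinsics"],3).tolist(),[k for k in p])
    for o in("cart0_mid","rack","cleaner","lever","caddy","wax_tin","spray"):
        r=cut_out(o,p);print(o,[(round(x["p"],2),np.round(x["box"]).tolist(), [round(float(a)) for a in np.argwhere(x["region"]).mean(0)[::-1]]) for x in r])
E
```

```text
0.0 [236.78669357 578.16508978 239.05282348] [-3.14046666e+00 -1.54800208e-04  2.75279478e+00]
scene 47.81822227126287 251.72910139558465 196.54095875107592 [[-0.734, -0.445, 0.513, 1125.937], [0.679, -0.465, 0.568, 629.697], [-0.014, 0.765, 0.644, 836.374], [0.0, 0.0, 0.0, 1.0]] ['img', 'vertical_fov', 'cx', 'cy', 'extrinsics', 'shot']
cart0_mid [(0.7, [333.0, 212.0, 355.0, 243.0], [344, 226])]
rack [(0.91, [319.0, 232.0, 403.0, 306.0], [364, 269])]
cleaner [(0.7, [156.0, 135.0, 242.0, 209.0], [195, 172]), (0.44, [216.0, 194.0, 288.0, 255.0], [250, 225])]
lever [(0.85, [152.0, 134.0, 200.0, 178.0], [176, 155]), (0.72, [379.0, 247.0, 402.0, 280.0], [388, 263]), (0.21, [322.0, 229.0, 405.0, 303.0], [364, 268])]
caddy [(0.67, [216.0, 196.0, 288.0, 255.0], [250, 224])]
wax_tin [(0.69, [204.0, 261.0, 239.0, 296.0], [218, 279])]
spray [(0.78, [167.0, 204.0, 188.0, 258.0], [176, 229]), (0.74, [321.0, 231.0, 406.0, 306.0], [364, 268]), (0.2, [156.0, 134.0, 242.0, 208.0], [195, 172])]
top 56.425319407402775 252.49327116086877 198.5949160735704 [[-0.017, 0.988, -0.156, 394.441], [-1.0, -0.019, -0.013, -20.696], [-0.016, 0.155, 0.988, 1185.088], [0.0, 0.0, 0.0, 1.0]] ['img', 'vertical_fov', 'cx', 'cy', 'extrinsics', 'shot']
cart0_mid [(0.57, [173.0, 233.0, 194.0, 244.0], [180, 240])]
rack [(0.94, [128.0, 224.0, 199.0, 254.0], [165, 238])]
cleaner [(0.66, [302.0, 169.0, 379.0, 252.0], [341, 211]), (0.49, [268.0, 129.0, 283.0, 159.0], [274, 144]), (0.38, [321.0, 170.0, 367.0, 209.0], [345, 185])]
lever [(0.77, [320.0, 171.0, 366.0, 201.0], [344, 183])]
caddy [(0.84, [224.0, 190.0, 285.0, 224.0], [254, 206])]
wax_tin [(0.69, [302.0, 169.0, 380.0, 248.0], [341, 211]), (0.54, [217.0, 143.0, 236.0, 162.0], [226, 150])]
spray [(0.65, [267.0, 129.0, 282.0, 157.0], [273, 144])]
```

View pics/scene0.png

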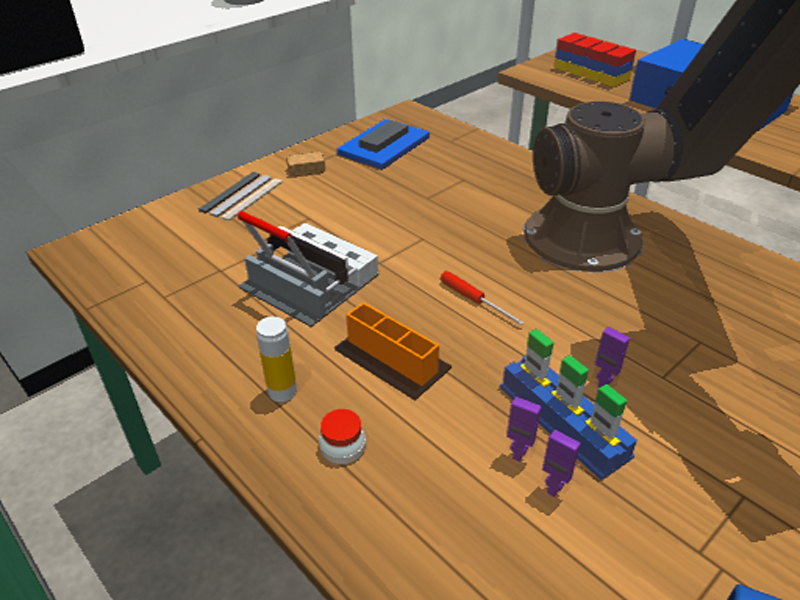

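View pics/top0.png

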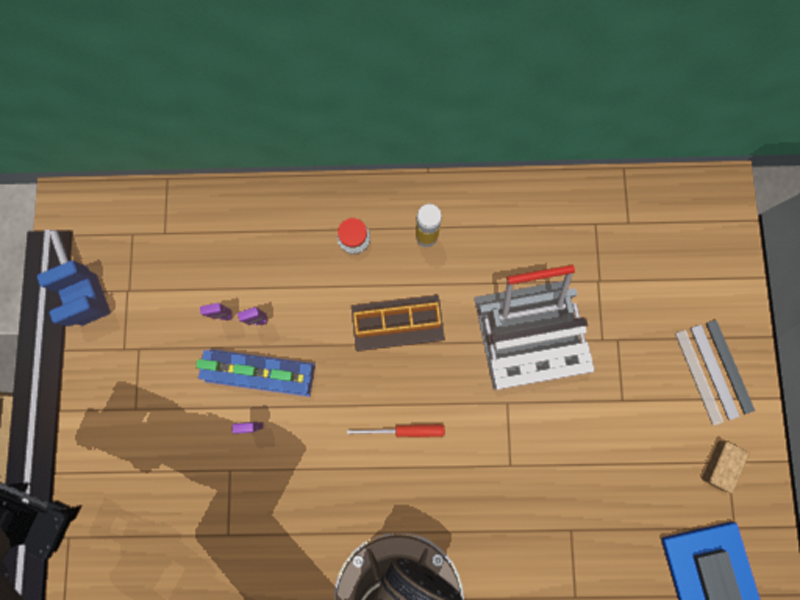

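The scene view shows three green-topped cartridges in the blue rack (scene 540,345 / 573,372 / 609,402; top 207,365 / 243,370 / 281,376). The purple look-alikes stand outside it (scene 523,425 / 562,460 / 612,350), so the green ones in the rack are the ones meant. The caddy is at top (398,320), the cleaner at (540,330), the tin at (352,235) and the spray at (428,225). Next I fit their poses by silhouette.

```bash
cat >> h.py <<'E'
from scipy.optimize import minimize
S=4
def corners(b,pose):
    x,y,a=pose;c,s=np.cos(a),np.sin(a)
    P=np.array([[X,Y,Z] for X in b[0:2] for Y in b[2:4] for Z in b[4:6]],float)
    return np.c_[x+c*P[:,0]-s*P[:,1],y+s*P[:,0]+c*P[:,1],P[:,2]]
def sil(p,boxes,pose):
    m=np.zeros((384*S,512*S),np.uint8)
    for b in boxes:
        q=np.array([(proj(p,X)+.5)*S for X in corners(b,pose)])
        cv2.fillConvexPoly(m,cv2.convexHull(np.round(q).astype(np.int32)),1)
    return m
def up(m): return (cv2.resize(m.astype(np.float32),None,fx=S,fy=S,interpolation=cv2.INTER_LINEAR)>.5).astype(np.uint8)
def hsv(p,lo,hi,near=None,r=60):
    m=cv2.inRange(cv2.cvtColor(p["img"],cv2.COLOR_BGR2HSV),np.array(lo),np.array(hi))>0
    if near is not None:
        k=np.zeros_like(m);u,v=near;k[max(0,int(v-r)):int(v+r),max(0,int(u-r)):int(u+r)]=1;m&=k
    return m
def fit(pairs,boxes,x0,off=0):
    ms=[up(m) for _,m in pairs]
    def cost(z):
        c=0
        for (p,_),m in zip(pairs,ms):
            s=sil(p,boxes,z*np.array([1,1,.01]));c+=1-(s&m).sum()/max(1,(s|m).sum())
        return c/len(pairs)
    z0=np.array(x0,float)/np.array([1,1,.01])
    best=None
    for d in (8,3):
        sim=[z0]+[z0+d*np.eye(3)[i] for i in range(3)]
        r=minimize(cost,z0,method="Nelder-Mead",options=dict(initial_simplex=sim,xatol=.1,fatol=1e-4,maxiter=150));z0=r.x
    return z0*np.array([1,1,.01]),r.fun
G3=[(-9,9,y-20,y+20,98,128) for y in(-72,0,72)]
CADDY=[(-22,22,-86,86,6,70)]
BAR=[(110+130*np.sin(.4)-8,110+130*np.sin(.4)+8,-55,55,60+130*np.cos(.4)-8,60+130*np.cos(.4)+8)]
RACK=[(-35,35,-113,113,0,47)]
E
python3 - <<'E'
from h import *
ps,pt=read_camera("scene"),read_camera("top")
c=lambda u,v:(u*.64,v*.64)
g=[(ps,hsv(ps,(45,120,50),(75,255,255),c(573,372),50)),(pt,hsv(pt,(45,120,50),(75,255,255),c(243,370),40))]
x0=atz(pt,*c(243,370),128);R=fit(g,G3,[x0[0],x0[1],-.15]);print("rack",R,[m.sum() for _,m in g])
o=[(ps,hsv(ps,(5,150,60),(17,255,255),c(393,343),40)),(pt,hsv(pt,(5,150,60),(17,255,255),c(398,320),35))]
x0=atz(pt,*c(398,320),50);C=fit(o,CADDY,[x0[0],x0[1],.06]);print("caddy",C,[m.sum() for _,m in o])
red=lambda p,q,r:hsv(p,(0,150,70),(4,255,255),q,r)|hsv(p,(175,150,70),(180,255,255),q,r)
b=[(ps,red(ps,c(270,230),40)),(pt,red(pt,c(540,275),35))]
x0=atz(pt,*c(541,275),180);print(x0);L=fit(b,BAR,[x0[0]-160,x0[1]-24,.15]);print("cleaner",L,[m.sum() for _,m in b])
for n,q in (("wax_tin",(352,235)),("spray",(428,213))): print(n,atz(pt,*c(*q),55 if n=="wax_tin" else 150))
for q in((213,311),(252,315),(243,428)): print("purple",atz(pt,*c(*q),100))
BLK=[(-30,30,-100,100,0,50)]+[(-9,9,y-14,y+14,50,50) for y in(-60,0,60)]
big=[]
for p,rc in((pt,(300,165,90,90)),(ps,(150,125,100,90)),(pt,(215,180,80,60)),(ps,(310,200,100,115))):
    im=cv2.resize(p["img"],None,fx=S,fy=S,interpolation=cv2.INTER_CUBIC)
    for bx,po in((BLK,L[0]),(BAR,L[0]),(G3,R[0]),(RACK,R[0]),(CADDY+[(-18,18,y-26,y+26,70,70) for y in(-56,0,56)],C[0])):
        for b in bx:
            q=np.array([(proj(p,X)+.5)*S for X in corners(b,po)])
            cv2.polylines(im,[cv2.convexHull(np.round(q).astype(np.int32))],True,(255,0,255),1)
    x,y,w,h=[k*S for k in rc];big.append(cv2.resize(im[y:y+h,x:x+w],(400,300)))
cv2.imwrite("pics/fit1.png",np.vstack([np.hstack(big[:2]),np.hstack(big[2:])]))
E
```

```text
rack (array([ 4.54697724e+02,  2.82792771e+02, -1.62229433e-01]), np.float64(0.312354753569759)) [np.int64(673), np.int64(181)]
caddy (array([ 5.55670323e+02, -9.71685625e+00,  1.03760332e-01]), np.float64(0.6603191562193388)) [np.int64(5193), np.int64(325)]
[ 612.89353668 -276.36021315  180.        ]
cleaner (array([ 4.56289360e+02, -2.96804057e+02,  1.33095374e-01]), np.float64(0.330199559193739)) [np.int64(189), np.int64(205)]
wax_tin [733.58436459  80.76904719  55.        ]
spray [745.71236643 -74.42920315 150.        ]
purple [570.7967148  352.27851479 100.        ]
purple [561.32554056 274.77290783 100.        ]
purple [343.35975598 287.02260295 100.        ]
```

View pics/fit1.png

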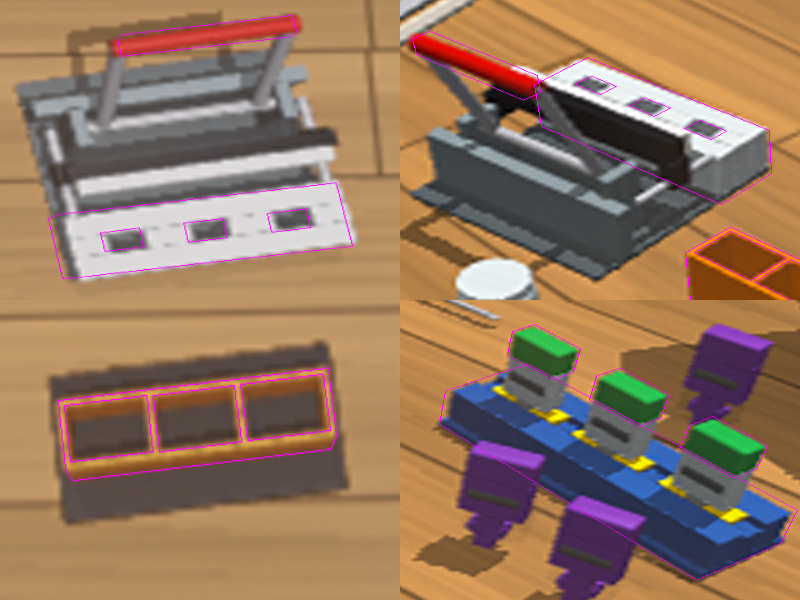

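The overlay matches the rack, the cartridges, the pocket holes and the caddy mouths to about 1-2 mm. I'm moving above the cartridge at rack y=-72.

Request:
jog_arm --motion '[[[-37,-29,0],0],[[-73,-58,0],0],[[-110,-87,0],0],[[-147,-116,0],0],[[-183,-145,0],0]]' --grip 0

```text
t: 1.4
eef_pos: [351.9, 373.2, 239.9]
tcp_rot: [3.141, 0.0, 2.753]
ft_force: [1.4, -0.2, 0.2]
opening: 0.997
grip_force: 0.0
```

Request:
jog_arm --motion '[[[-37,-29,0],0],[[-73,-58,0],0],[[-110,-87,0],0],[[-147,-116,0],0],[[-147,-116,0],0]]'

```text
t: 1.9
eef_pos: [445.6, 208.0, 239.8]
tcp_rot: [3.141, 0.001, 2.748]
ft_force: [0.6, 0.1, 0.5]
opening: 1.007
grip_force: 0.0
```

Request:
jog_arm --motion '[[[0,0,0],0.14],[[0,0,0],0.28],[[0,0,0],0.42],[[0,0,0],0.56],[[0,0,0],0.7]]'

```text
t: 2.4
eef_pos: [443.1, 212.2, 239.7]
tcp_rot: [3.141, -0.0, 2.047]
ft_force: [0.9, 0.0, 0.1]
opening: 1.0
grip_force: 0.0
```

Request:
jog_arm --motion '[[[0,0,0],0.14],[[0,0,0],0.28],[[0,0,0],0.42],[[0,0,0],0.56],[[0,0,0],0.644]]'

```text
t: 2.9
eef_pos: [443.1, 212.3, 239.7]
tcp_rot: [3.142, -0.0, 1.404]
ft_force: [-0.3, 0.6, 0.0]
opening: 1.003
grip_force: 0.0
```

```bash
cat >> h.py <<'E'
RK=(454.7,282.8,-.162);CL=(456.3,-296.8,.133);CD=(555.7,-9.7,.104)
def W(fr,x,y):
    c,s=np.cos(fr[2]),np.sin(fr[2]);return np.array([fr[0]+c*x-s*y,fr[1]+s*x+c*y])
def go(fr,x,y,z,show=True):
    "shift in current tool axes to TCP target at (x,y,z) in frame, tool y along frame x"
    s=state();p=np.array(s["eef_pos"]);psi=s["tcp_rot"][2];t=W(fr,x,y)-p[:2]
    sh=[np.cos(psi)*t[0]+np.sin(psi)*t[1],np.sin(psi)*t[0]-np.cos(psi)*t[1],p[2]-z]
    turn=psi-(fr[2]+np.pi/2)
    print("t%.1f"%s["t"],"pos",np.round(p,1),"rot",np.round(s["tcp_rot"],3),"SHIFT",np.round(sh,1),"turn %.3f"%turn,"F",np.round(s["ft_force"],1),"open %.2f"%s["opening"],"gf",s["grip_force"])
E
python3 - <<'E'
from h import *
go(RK,0,-72,119)
E
```

```text
t2.9 pos [443.1 212.3 239.7] rot [ 3.142 -0.     1.404] SHIFT [-5.000e-01  1.000e-01  1.207e+02] turn -0.005 F [-0.3  0.6  0. ] open 1.00 gf 0.0
```

Request:
jog_arm --motion '[[[0,0,40],0],[[0,0,75],0],[[0,0,105],0],[[0,0,120],0],[[0,0,121],0]]'

```text
t: 3.4
eef_pos: [442.4, 212.0, 117.0]
tcp_rot: [-3.139, 0.001, 1.409]
ft_force: [0.4, 0.0, -0.4]
opening: 1.0
grip_force: 0.0
```

Request:
jog_arm --motion '[[[0,0,0],0],[[0,0,0],0],[[0,0,0],0],[[0,0,0],0],[[0,0,0],0]]' --grip 1

```text
t: 3.9
eef_pos: [443.4, 211.8, 119.1]
tcp_rot: [3.141, -0.0, 1.409]
ft_force: [-0.1, -0.2, 1.4]
opening: 0.636
grip_force: 0.0
```

Request:
jog_arm --motion '[[[0,0,0],0],[[0,0,0],0],[[0,0,0],0]]'

```text
t: 4.2
eef_pos: [443.4, 211.7, 118.7]
tcp_rot: [-3.142, -0.0, 1.409]
ft_force: [-0.6, 0.4, -0.2]
opening: 0.387
grip_force: 0.0
```

Request:
jog_arm --motion '[[[0,0,0],0],[[0,0,0],0],[[0,0,0],0],[[0,0,0],0],[[0,0,0],0]]'

```text
t: 4.7
eef_pos: [443.4, 211.8, 118.6]
tcp_rot: [3.142, -0.0, 1.409]
ft_force: [-0.2, 0.2, 0.4]
opening: 0.19
grip_force: 30.0
```

Request:
jog_arm --motion '[[[6,0,0.3],0],[[11,0,0.7],0],[[16,0,1.3],0],[[20,0,2],0],[[22,0,2.3],0]]'

```text
t: 5.2
eef_pos: [446.9, 233.4, 116.9]
tcp_rot: [3.141, 0.001, 1.409]
ft_force: [-2.2, -6.0, 12.0]
opening: 0.186
grip_force: 30.0
```

Request:
jog_arm --motion '[[[0,0,0],0],[[0,0,0],0]]'

```text
t: 5.4
eef_pos: [446.9, 233.4, 116.9]
tcp_rot: [3.141, 0.0, 1.409]
ft_force: [-0.4, -3.4, 9.0]
opening: 0.191
grip_force: 30.0
```

Request:
jog_arm --motion '[[[1.5,0,-0.5],0],[[1.5,0,-0.5],0],[[-8,0,-2],0],[[-15,0,-2.5],0],[[-22,0,-2.8],0]]'

```text
t: 5.9
eef_pos: [443.6, 211.6, 119.5]
tcp_rot: [3.141, -0.001, 1.408]
ft_force: [0.1, 7.0, 2.3]
opening: 0.192
grip_force: 30.0
```

Request:
jog_arm --motion '[[[-6,0,0.3],0],[[-11,0,0.7],0],[[-16,0,1.3],0],[[-20,0,2],0],[[-23,0,2.3],0]]'

```text
t: 6.4
eef_pos: [440.0, 189.0, 117.3]
tcp_rot: [3.14, -0.002, 1.408]
ft_force: [1.3, 7.3, 2.6]
opening: 0.187
grip_force: 30.0
```

Request:
jog_arm --motion '[[[0,0,0],0],[[0,0,0],0]]'

```text
t: 6.6
eef_pos: [440.0, 188.9, 117.2]
tcp_rot: [3.14, -0.001, 1.408]
ft_force: [0.3, 4.3, 3.6]
opening: 0.188
grip_force: 30.0
```

Request:
jog_arm --motion '[[[8,0,-1],0],[[15,0,-2],0],[[23,0,-2.3],0],[[23,0,-5],0],[[23,0,-5],0]]'

```text
t: 7.1
eef_pos: [443.2, 212.2, 121.9]
tcp_rot: [-3.141, -0.0, 1.409]
ft_force: [0.6, -0.1, -1.2]
opening: 0.186
grip_force: 30.0
```

Request:
jog_arm --motion '[[[0,0,-2],0],[[0,0,-4],0],[[0,0,-5],0],[[0,0,-5],0]]'

```text
t: 7.5
eef_pos: [443.4, 211.7, 127.1]
tcp_rot: [3.141, -0.0, 1.409]
ft_force: [0.3, 0.4, -2.1]
opening: 0.188
grip_force: 30.0
```

Request:
jog_arm --motion '[[[0,0,-15],0],[[0,0,-35],0],[[0,0,-60],0],[[0,0,-80],0],[[0,0,-80],0]]'

```text
t: 8.0
eef_pos: [444.2, 212.0, 208.9]
tcp_rot: [3.138, -0.002, 1.409]
ft_force: [-0.4, -0.4, -2.1]
opening: 0.191
grip_force: 30.0
```

```bash
python3 - <<'E'
from h import *
go(CL,0,-60,205)
E
```

```text
t8.0 pos [444.2 212.  208.9] rot [ 3.138e+00 -2.000e-03  1.409e+00] SHIFT [-557.6  111.5    3.9] turn -0.295 F [-0.4 -0.4 -2.1] open 0.19 gf 29.999729096889496
```

Request:
jog_arm --motion '[[[-30,6,0],0],[[-70,14,0],0],[[-110,22,0],0],[[-150,30,0],0],[[-190,38,0],0]]'

```text
t: 8.5
eef_pos: [449.7, 16.6, 205.9]
tcp_rot: [-3.141, -0.0, 1.409]
ft_force: [0.5, 0.6, -1.6]
opening: 0.188
grip_force: 30.0
```

Request:
jog_arm --motion '[[[-40,8,0],0],[[-80,16,0],0],[[-120,24,0],0],[[-160,32,0],0],[[-200,40,0],0]]'

```text
t: 9.0
eef_pos: [456.9, -187.3, 205.7]
tcp_rot: [-3.141, -0.001, 1.409]
ft_force: [1.0, 0.6, -1.9]
opening: 0.188
grip_force: 30.0
```

Request:
jog_arm --motion '[[[-40,8,0],-0.07],[[-80,16,0],-0.14],[[-120,24,0],-0.21],[[-150,30,0],-0.27],[[-167,33.5,0],-0.295]]'

```text
t: 9.5
eef_pos: [463.0, -358.2, 205.2]
tcp_rot: [-3.141, -0.001, 1.704]
ft_force: [0.1, 0.5, -0.9]
opening: 0.19
grip_force: 30.0
```

Request:
jog_arm --motion '[[[0,0,0],0],[[0,0,0],0]]'

```text
t: 9.7
eef_pos: [463.1, -355.5, 205.6]
tcp_rot: [-3.141, -0.002, 1.702]
ft_force: [-0.2, 0.9, -1.8]
opening: 0.186
grip_force: 30.0
```

```bash
python3 - <<'E'
from h import *
go(CL,0,-60,119)
s=state();P=s["eef_pos"]
big=[]
CART=[(-6,6,-6,6,0,14),(-6,6,-12,12,20,28),(-7,7,-20,20,44,90),(-9,9,-20,20,90,120)]
for n in("scene","top"):
    p=read_camera(n);im=cv2.resize(p["img"],None,fx=S,fy=S,interpolation=cv2.INTER_CUBIC)
    d=P[2]-6-105
    for b in CART:
        b=b[:4]+(b[4]+d,b[5]+d);q=np.array([(proj(p,X)+.5)*S for X in corners(b,(P[0],P[1],s["tcp_rot"][2]-np.pi/2))])
        cv2.polylines(im,[cv2.convexHull(np.round(q).astype(np.int32))],True,(255,0,255),1)
    u,v=proj(p,[P[0],P[1],d+60])*S;u,v=int(u),int(v);big.append(im[v-150:v+150,u-200:u+200])
    cv2.imwrite("pics/x.png",im)
cv2.imwrite("pics/c1.png",np.hstack(big))
E
```

```text
t9.7 pos [ 463.1 -355.5  205.6] rot [-3.141e+00 -2.000e-03  1.702e+00] SHIFT [-1.   1.  86.6] turn -0.001 F [-0.2  0.9 -1.8] open 0.19 gf 29.99979168176651
```

View pics/c1.png

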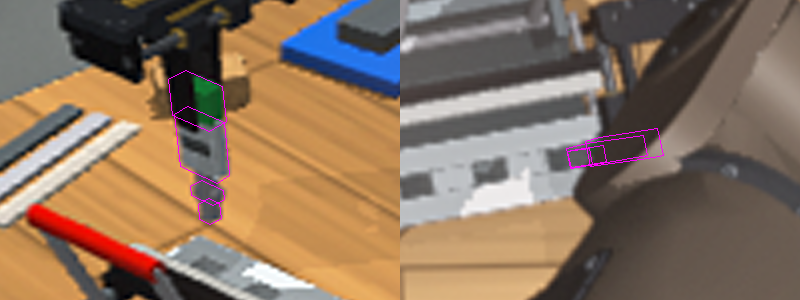

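The cartridge hangs upright in the grip and agrees with the model overlay (tip at about 208,215 in the crop). I'm inserting it.

Request:
jog_arm --motion '[[[-1,1,20],0],[[-1,1,35],0],[[-1,1,45],0],[[-1,1,52],0],[[-1,1,58],0]]'

```text
t: 10.3
eef_pos: [464.8, -356.5, 148.6]
tcp_rot: [3.141, 0.0, 1.704]
ft_force: [-0.1, 0.1, -1.4]
opening: 0.188
grip_force: 30.0
```

Request:
jog_arm --motion '[[[0,0,6],0],[[0,0,12],0],[[0,0,18],0],[[0,0,23],0],[[0,0,23],0]]'

```text
t: 10.8
eef_pos: [465.5, -358.3, 126.2]
tcp_rot: [3.139, 0.004, 1.704]
ft_force: [2.0, -3.3, -4.5]
opening: 0.186
grip_force: 30.0
```

Request:
jog_arm --motion '[[[0,0,3],0],[[0,0,6],0],[[0,0,8],0],[[0,0,9],0],[[0,0,9],0]]'

```text
t: 11.3
eef_pos: [465.5, -358.2, 117.4]
tcp_rot: [3.139, 0.004, 1.704]
ft_force: [1.5, -6.5, 0.7]
opening: 0.187
grip_force: 30.0
```

```bash
python3 - <<'E'
from h import *
go(CL,0,-60,117)
E
```

```text
t11.3 pos [ 465.5 -358.2  117.4] rot [3.139 0.004 1.704] SHIFT [ 2.1 -0.9  0.4] turn 0.000 F [ 1.5 -6.5  0.7] open 0.19 gf 29.999965131282806
```

Request:
jog_arm --motion '[[[0,0,0],0],[[0,0,0],0],[[0,0,0],0],[[0,0,0],0],[[0,0,0],0]]' --grip 0.4

```text
t: 11.8
eef_pos: [464.6, -356.7, 116.7]
tcp_rot: [-3.142, -0.0, 1.704]
ft_force: [-0.3, 0.3, -0.4]
opening: 0.55
grip_force: 0.0
```

Request:
jog_arm --motion '[[[0,0,-20],0],[[0,0,-45],0],[[0,0,-75],0],[[0,0,-100],0],[[0,0,-100],0]]'

```text
t: 12.3
eef_pos: [465.5, -357.5, 220.0]
tcp_rot: [3.138, 0.004, 1.704]
ft_force: [0.1, 0.6, -0.7]
opening: 0.597
grip_force: 0.0
```

```bash
python3 - <<'E'
from h import *
go(RK,0,0,205)
E
```

```text
t12.3 pos [ 465.5 -357.5  220. ] rot [3.138 0.004 1.704] SHIFT [636.   74.3  15. ] turn 0.295 F [ 0.1  0.6 -0.7] open 0.60 gf 0.0
```

Request:
jog_arm --motion '[[[45,5.2,0],0],[[90,10.5,0],0],[[135,15.8,0],0],[[180,21,0],0],[[225,26.3,0],0]]'

```text
t: 12.8
eef_pos: [460.2, -128.5, 216.2]
tcp_rot: [-3.141, -0.001, 1.703]
ft_force: [0.2, 0.6, 0.3]
opening: 0.602
grip_force: 0.0
```

Request:
jog_arm --motion '[[[45,5.2,0],0],[[90,10.5,0],0],[[135,15.8,0],0],[[180,21,0],0],[[225,26.3,0],0]]'

```text
t: 13.3
eef_pos: [456.5, 98.0, 216.3]
tcp_rot: [-3.141, -0.0, 1.704]
ft_force: [0.9, -0.3, 0.0]
opening: 0.602
grip_force: 0.0
```

Request:
jog_arm --motion '[[[45,5.2,0],0.07],[[90,10.5,0],0.14],[[135,15.8,0],0.21],[[170,19.7,0],0.27],[[186,21.7,0],0.295]]'

```text
t: 13.8
eef_pos: [453.2, 286.1, 216.0]
tcp_rot: [-3.141, 0.0, 1.409]
ft_force: [-0.6, -0.8, 0.4]
opening: 0.597
grip_force: 0.0
```

Request:
jog_arm --motion '[[[0,0,0],0],[[0,0,0],0]]'

```text
t: 14.0
eef_pos: [453.6, 283.1, 216.2]
tcp_rot: [-3.141, 0.001, 1.41]
ft_force: [0.1, 0.5, -1.0]
opening: 0.599
grip_force: 0.0
```

```bash
python3 - <<'E'
from h import *
go(RK,0,0,119)
E
```

```text
t14.0 pos [453.6 283.1 216.2] rot [-3.141e+00  1.000e-03  1.410e+00] SHIFT [-0.1  1.1 97.2] turn 0.002 F [ 0.1  0.5 -1. ] open 0.60 gf 0.0
```

Next I repeat the rocking sequence on the middle cartridge.

Request:
jog_arm --motion '[[[0,1,30],0],[[0,1,60],0],[[0,1,85],0],[[0,1,96],0],[[0,1,97],0]]'

```text
t: 14.5
eef_pos: [454.8, 282.2, 118.9]
tcp_rot: [-3.14, 0.001, 1.408]
ft_force: [0.1, -0.7, -0.1]
opening: 0.601
grip_force: 0.0
```

Request:
jog_arm --motion '[[[0,0,0],0],[[0,0,0],0],[[0,0,0],0],[[0,0,0],0],[[0,0,0],0]]' --grip 1

```text
t: 15.0
eef_pos: [455.1, 283.4, 120.2]
tcp_rot: [3.141, -0.0, 1.409]
ft_force: [-0.1, -0.4, -0.2]
opening: 0.236
grip_force: 0.0
```

Request:
jog_arm --motion '[[[0,0,0],0],[[0,0,0],0],[[0,0,0],0]]'

```text
t: 15.3
eef_pos: [455.0, 283.4, 120.1]
tcp_rot: [3.141, -0.0, 1.409]
ft_force: [-1.0, 0.3, 5.2]
opening: 0.187
grip_force: 30.0
```

Request:
jog_arm --motion '[[[6,0,0.2],0],[[11,0,0.6],0],[[16,0,1.1],0],[[20,0,1.7],0],[[23,0,2],0]]'

```text
t: 15.8
eef_pos: [458.6, 305.5, 118.2]
tcp_rot: [-3.141, 0.001, 1.409]
ft_force: [-1.2, -7.3, 9.0]
opening: 0.189
grip_force: 30.0
```

Request:
jog_arm --motion '[[[0.5,0,0],0],[[0.5,0,0],0],[[-8,0,-1],0],[[-15,0,-1.7],0],[[-23,0,-2],0]]'

```text
t: 16.3
eef_pos: [455.3, 283.3, 120.1]
tcp_rot: [3.14, -0.002, 1.408]
ft_force: [1.1, 7.4, 2.8]
opening: 0.19
grip_force: 30.0
```

Request:
jog_arm --motion '[[[-6,0,0.2],0],[[-11,0,0.6],0],[[-16,0,1.1],0],[[-20,0,1.7],0],[[-23,0,2],0]]'

```text
t: 16.8
eef_pos: [451.7, 260.7, 118.3]
tcp_rot: [3.14, -0.002, 1.408]
ft_force: [0.6, 7.3, 3.4]
opening: 0.188
grip_force: 30.0
```

Request:
jog_arm --motion '[[[-0.5,0,0],0],[[-0.5,0,0],0],[[8,0,-1],0],[[15,0,-2],0],[[23,0,-2],0]]'

```text
t: 17.3
eef_pos: [454.6, 283.2, 119.7]
tcp_rot: [-3.14, 0.001, 1.409]
ft_force: [0.1, -5.0, 2.0]
opening: 0.188
grip_force: 30.0
```

Request:
jog_arm --motion '[[[0,0,-2],0],[[0,0,-4],0],[[0,0,-6],0],[[0,0,-8],0],[[0,0,-8],0]]'

```text
t: 17.8
eef_pos: [455.1, 283.3, 128.2]
tcp_rot: [3.141, -0.001, 1.409]
ft_force: [-0.3, 0.1, -1.8]
opening: 0.187
grip_force: 30.0
```

Request:
jog_arm --motion '[[[0,0,-15],0],[[0,0,-35],0],[[0,0,-60],0],[[0,0,-78],0],[[0,0,-78],0]]'

```text
t: 18.3
eef_pos: [455.7, 283.6, 207.9]
tcp_rot: [3.138, -0.002, 1.409]
ft_force: [-0.0, 0.3, -2.3]
opening: 0.191
grip_force: 30.0
```

```bash
python3 - <<'E'
from h import *
go(CL,0,-1,205)
E
```

```text
t18.3 pos [455.7 283.6 207.9] rot [ 3.138e+00 -2.000e-03  1.409e+00] SHIFT [-573.7   94.6    2.9] turn -0.295 F [-0.   0.3 -2.3] open 0.19 gf 29.99970853328705
```

Request:
jog_arm --motion '[[[-30,5,0],0],[[-70,11.5,0],0],[[-110,18,0],0],[[-150,24.7,0],0],[[-190,31.3,0],0]]'

```text
t: 18.8
eef_pos: [454.6, 89.2, 204.9]
tcp_rot: [-3.141, 0.0, 1.409]
ft_force: [0.7, 0.1, -1.6]
opening: 0.188
grip_force: 30.0
```

Request:
jog_arm --motion '[[[-40,6.6,0],0],[[-80,13.2,0],0],[[-120,19.8,0],0],[[-160,26.4,0],0],[[-200,33,0],0]]'

```text
t: 19.3
eef_pos: [454.9, -113.6, 204.9]
tcp_rot: [-3.141, -0.0, 1.409]
ft_force: [0.4, -0.9, -1.6]
opening: 0.188
grip_force: 30.0
```

Request:
jog_arm --motion '[[[-45,7.4,0],-0.07],[[-90,14.8,0],-0.14],[[-135,22,0],-0.21],[[-165,27,0],-0.27],[[-183,30.3,0],-0.295]]'

```text
t: 19.8
eef_pos: [455.3, -299.8, 204.4]
tcp_rot: [-3.141, -0.001, 1.704]
ft_force: [0.4, 0.4, -2.1]
opening: 0.186
grip_force: 30.0
```

Request:
jog_arm --motion '[[[0,0,0],0],[[0,0,0],0],[[0,0,0],0]]'

```text
t: 20.1
eef_pos: [455.7, -296.4, 205.3]
tcp_rot: [-3.141, -0.001, 1.704]
ft_force: [0.2, 0.8, -0.9]
opening: 0.188
grip_force: 30.0
```

```bash
python3 - <<'E'
from h import *
go(CL,0,-1,117)
E
```

```text
t20.1 pos [ 455.7 -296.4  205.3] rot [-3.141e+00 -1.000e-03  1.704e+00] SHIFT [-1.5  0.5 88.3] turn 0.000 F [ 0.2  0.8 -0.9] open 0.19 gf 29.999812245368958
```

Request:
jog_arm --motion '[[[-1.5,0.5,20],0],[[-1.5,0.5,35],0],[[-1.5,0.5,45],0],[[-1.5,0.5,52],0],[[-1.5,0.5,58],0]]'

```text
t: 20.6
eef_pos: [456.8, -298.5, 147.6]
tcp_rot: [3.141, -0.0, 1.704]
ft_force: [-0.6, -0.0, -1.5]
opening: 0.182
grip_force: 30.0
```

Request:
jog_arm --motion '[[[0,0,6],0],[[0,0,12],0],[[0,0,18],0],[[0,0,22],0],[[0,0,22],0]]'

```text
t: 21.1
eef_pos: [456.6, -299.2, 125.3]
tcp_rot: [3.142, 0.0, 1.704]
ft_force: [1.2, -3.6, -3.4]
opening: 0.189
grip_force: 30.0
```

Request:
jog_arm --motion '[[[0,0,3],0],[[0,0,6],0],[[0,0,7],0],[[0,0,8],0],[[0,0,8],0]]'

```text
t: 21.6
eef_pos: [456.7, -299.1, 117.8]
tcp_rot: [3.141, 0.0, 1.704]
ft_force: [1.7, -4.2, -1.2]
opening: 0.186
grip_force: 30.0
```

Request:
jog_arm --motion '[[[0,0,0],0],[[0,0,0],0],[[0,0,0],0],[[0,0,0],0],[[0,0,0],0]]' --grip 0.4

```text
t: 22.1
eef_pos: [456.5, -298.7, 117.8]
tcp_rot: [-3.141, -0.0, 1.704]
ft_force: [0.7, 0.6, -0.5]
opening: 0.554
grip_force: 0.0
```

Request:
jog_arm --motion '[[[0,0,-20],0],[[0,0,-45],0],[[0,0,-75],0],[[0,0,-100],0],[[0,0,-100],0]]'

```text
t: 22.6
eef_pos: [457.4, -299.5, 220.9]
tcp_rot: [3.138, 0.004, 1.704]
ft_force: [-0.6, 0.3, -1.0]
opening: 0.599
grip_force: 0.0
```

```bash
python3 - <<'E'
from h import *
go(RK,0,72,205)
E
```

```text
t22.6 pos [ 457.4 -299.5  220.9] rot [3.138 0.004 1.704] SHIFT [646.4  95.5  15.9] turn 0.295 F [-0.6  0.3 -1. ] open 0.60 gf 0.0
```

Request:
jog_arm --motion '[[[45,6.6,0],0],[[90,13.3,0],0],[[135,20,0],0],[[180,26.6,0],0],[[225,33.2,0],0]]'

```text
t: 23.1
eef_pos: [459.0, -69.7, 217.2]
tcp_rot: [-3.141, -0.001, 1.703]
ft_force: [1.5, -0.5, -0.0]
opening: 0.598
grip_force: 0.0
```

Request:
jog_arm --motion '[[[45,6.6,0],0],[[90,13.3,0],0],[[135,20,0],0],[[180,26.6,0],0],[[225,33.2,0],0]]'

```text
t: 23.6
eef_pos: [462.1, 157.8, 217.2]
tcp_rot: [-3.141, -0.0, 1.704]
ft_force: [0.7, 0.0, -0.1]
opening: 0.601
grip_force: 0.0
```

Request:
jog_arm --motion '[[[45,6.6,0],0.07],[[90,13.3,0],0.14],[[135,20,0],0.21],[[175,26,0],0.27],[[196.5,29,0],0.295]]'

```text
t: 24.1
eef_pos: [464.7, 357.3, 216.8]
tcp_rot: [-3.141, 0.0, 1.408]
ft_force: [-0.4, -0.7, -0.0]
opening: 0.603
grip_force: 0.0
```

Request:
jog_arm --motion '[[[0,0,0],0],[[0,0,0],0],[[0,0,0],0]]'

```text
t: 24.4
eef_pos: [465.4, 353.5, 217.5]
tcp_rot: [-3.141, 0.001, 1.409]
ft_force: [-0.2, 0.3, 0.2]
opening: 0.599
grip_force: 0.0
```

```bash
python3 - <<'E'
from h import *
go(RK,0,72,119)
E
```

```text
t24.4 pos [465.4 353.5 217.5] rot [-3.141e+00  1.000e-03  1.409e+00] SHIFT [ 0.5  0.9 98.5] turn -0.000 F [-0.2  0.3  0.2] open 0.60 gf 0.0
```

Request:
jog_arm --motion '[[[0.5,1,30],0],[[0.5,1,60],0],[[0.5,1,85],0],[[0.5,1,97],0],[[0.5,1,99],0]]'

```text
t: 24.9
eef_pos: [466.4, 353.9, 117.9]
tcp_rot: [-3.14, 0.001, 1.408]
ft_force: [-0.0, 1.4, 0.2]
opening: 0.598
grip_force: 0.0
```

Request:
jog_arm --motion '[[[0,0,0],0],[[0,0,0],0],[[0,0,0],0],[[0,0,0],0],[[0,0,0],0]]' --grip 1

```text
t: 25.4
eef_pos: [466.6, 355.0, 119.3]
tcp_rot: [3.141, -0.001, 1.409]
ft_force: [-0.3, 0.3, -0.8]
opening: 0.238
grip_force: 0.0
```

Request:
jog_arm --motion '[[[0,0,0],0],[[0,0,0],0],[[0,0,0],0]]'

```text
t: 25.7
eef_pos: [466.5, 355.0, 119.1]
tcp_rot: [3.141, -0.0, 1.409]
ft_force: [-1.2, -0.4, 5.6]
opening: 0.189
grip_force: 30.0
```

Request:
jog_arm --motion '[[[6,0,0.2],0],[[11,0,0.6],0],[[16,0,1.1],0],[[20,0,1.7],0],[[23,0,2],0]]'

```text
t: 26.2
eef_pos: [470.0, 377.1, 117.2]
tcp_rot: [-3.141, 0.002, 1.409]
ft_force: [-1.0, -7.2, 8.0]
opening: 0.186
grip_force: 30.0
```

Request:
jog_arm --motion '[[[0.5,0,0],0],[[0.5,0,0],0],[[-8,0,-1],0],[[-15,0,-1.7],0],[[-23,0,-2],0]]'

```text
t: 26.7
eef_pos: [466.7, 355.0, 119.1]
tcp_rot: [3.141, -0.002, 1.409]
ft_force: [-0.5, 7.0, 2.9]
opening: 0.186
grip_force: 30.0
```

Request:
jog_arm --motion '[[[-6,0,0.2],0],[[-11,0,0.6],0],[[-16,0,1.1],0],[[-20,0,1.7],0],[[-23,0,2],0]]'

```text
t: 27.2
eef_pos: [463.2, 332.5, 117.4]
tcp_rot: [3.14, -0.002, 1.408]
ft_force: [0.5, 6.9, 2.8]
opening: 0.188
grip_force: 30.0
```

Request:
jog_arm --motion '[[[-0.5,0,0],0],[[-0.5,0,0],0],[[8,0,-1],0],[[15,0,-2],0],[[23,0,-2],0]]'

```text
t: 27.7
eef_pos: [466.2, 354.6, 118.6]
tcp_rot: [-3.14, 0.002, 1.409]
ft_force: [-1.3, -4.4, 1.2]
opening: 0.186
grip_force: 30.0
```

Request:
jog_arm --motion '[[[0,0,-2],0],[[0,0,-4],0],[[0,0,-6],0],[[0,0,-8],0],[[0,0,-8],0]]'

```text
t: 28.2
eef_pos: [466.7, 355.0, 127.3]
tcp_rot: [3.141, -0.001, 1.409]
ft_force: [-0.1, -0.1, -1.7]
opening: 0.184
grip_force: 30.0
```

Request:
jog_arm --motion '[[[0,0,-15],0],[[0,0,-35],0],[[0,0,-60],0],[[0,0,-78],0],[[0,0,-78],0]]'

```text
t: 28.7
eef_pos: [467.2, 355.3, 207.1]
tcp_rot: [3.138, -0.003, 1.409]
ft_force: [0.7, -0.8, -2.5]
opening: 0.188
grip_force: 30.0
```

```bash
python3 - <<'E'
from h import *
go(CL,0,58,205)
E
```

```text
t28.7 pos [467.2 355.3 207.1] rot [ 3.138e+00 -3.000e-03  1.409e+00] SHIFT [-589.9   77.6    2.1] turn -0.295 F [ 0.7 -0.8 -2.5] open 0.19 gf 29.999721944332123
```

Request:
jog_arm --motion '[[[-30,4,0],0],[[-70,9.2,0],0],[[-115,15,0],0],[[-160,21,0],0],[[-200,26.3,0],0]]'

```text
t: 29.2
eef_pos: [459.4, 151.4, 203.9]
tcp_rot: [-3.141, 0.0, 1.409]
ft_force: [1.2, -0.0, -2.8]
opening: 0.189
grip_force: 30.0
```

Request:
jog_arm --motion '[[[-42,5.5,0],0],[[-84,11,0],0],[[-126,16.5,0],0],[[-168,22,0],0],[[-210,27.6,0],0]]'

```text
t: 29.7
eef_pos: [452.9, -60.0, 204.0]
tcp_rot: [-3.141, -0.0, 1.409]
ft_force: [0.7, 0.8, -1.0]
opening: 0.187
grip_force: 30.0
```

Request:
jog_arm --motion '[[[-45,6,0],-0.07],[[-90,12,0],-0.14],[[-135,17.8,0],-0.21],[[-165,21.7,0],-0.27],[[-180,23.7,0],-0.295]]'

```text
t: 30.2
eef_pos: [447.3, -242.3, 203.7]
tcp_rot: [-3.141, -0.0, 1.704]
ft_force: [0.6, 0.8, -2.3]
opening: 0.188
grip_force: 30.0
```

Request:
jog_arm --motion '[[[0,0,0],0],[[0,0,0],0],[[0,0,0],0]]'

```text
t: 30.5
eef_pos: [447.8, -238.9, 204.4]
tcp_rot: [-3.141, -0.001, 1.704]
ft_force: [-0.1, -0.2, -1.6]
opening: 0.185
grip_force: 30.0
```

```bash
python3 - <<'E'
from h import *
go(CL,0,58,117)
E
```

```text
t30.5 pos [ 447.8 -238.9  204.4] rot [-3.141e+00 -1.000e-03  1.704e+00] SHIFT [-0.5  0.8 87.4] turn 0.000 F [-0.1 -0.2 -1.6] open 0.19 gf 29.999706745147705
```

Request:
jog_arm --motion '[[[-0.5,0.8,20],0],[[-0.5,0.8,35],0],[[-0.5,0.8,45],0],[[-0.5,0.8,52],0],[[-0.5,0.8,58],0]]'

```text
t: 31.0
eef_pos: [448.9, -240.0, 146.5]
tcp_rot: [3.141, -0.0, 1.704]
ft_force: [0.4, 0.4, -2.6]
opening: 0.188
grip_force: 30.0
```

Request:
jog_arm --motion '[[[0,0,6],0],[[0,0,12],0],[[0,0,18],0],[[0,0,22],0],[[0,0,22],0]]'

```text
t: 31.5
eef_pos: [448.6, -240.2, 124.3]
tcp_rot: [-3.141, -0.001, 1.704]
ft_force: [0.1, 0.4, -2.4]
opening: 0.189
grip_force: 30.0
```

Request:
jog_arm --motion '[[[0,0,3],0],[[0,0,6],0],[[0,0,7],0],[[0,0,8],0],[[0,0,8],0]]'

```text
t: 32.0
eef_pos: [448.8, -240.3, 116.8]
tcp_rot: [3.142, -0.0, 1.704]
ft_force: [-0.3, 0.1, -2.0]
opening: 0.188
grip_force: 30.0
```

```bash
python3 - <<'E'
from h import *
go(CL,0,58,117)
E
```

```text
t32.0 pos [ 448.8 -240.3  116.8] rot [ 3.142 -0.     1.704] SHIFT [ 1.  -0.  -0.2] turn -0.000 F [-0.3  0.1 -2. ] open 0.19 gf 29.999525249004364
```

Request:
jog_arm --motion '[[[0,0,0],0],[[0,0,0],0],[[0,0,0],0],[[0,0,0],0],[[0,0,0],0]]' --grip 0.4

```text
t: 32.5
eef_pos: [448.8, -240.3, 116.9]
tcp_rot: [3.141, 0.0, 1.704]
ft_force: [-1.1, 0.9, 0.5]
opening: 0.551
grip_force: 0.0
```

Request:
jog_arm --motion '[[[0,0,-30],0],[[0,0,-70],0],[[0,0,-110],0],[[0,0,-145],0],[[0,0,-145],0]]'

```text
t: 33.0
eef_pos: [449.9, -241.0, 266.1]
tcp_rot: [3.136, 0.005, 1.704]
ft_force: [0.0, -0.8, -0.3]
opening: 0.6
grip_force: 0.0
```

```bash
python3 - <<'E'
from h import *
go(CL,160.6,0,262)
CART=[(-7,7,-20,20,50,96),(-9,9,-20,20,96,126)]
big=[]
for n in("scene","top"):
    p=read_camera(n);im=cv2.resize(p["img"],None,fx=S,fy=S,interpolation=cv2.INTER_CUBIC)
    for dy in(-61,-1,59):
      for b in CART:
        b=(b[0],b[1],b[2]+dy,b[3]+dy)+b[4:];q=np.array([(proj(p,X)+.5)*S for X in corners(b,CL)])
        cv2.polylines(im,[cv2.convexHull(np.round(q).astype(np.int32))],True,(255,0,255),1)
    u,v=proj(p,[480,-290,100])*S;u,v=int(u),int(v);big.append(im[v-200:v+200,u-200:u+200])
cv2.imwrite("pics/c2.png",np.hstack(big))
E
```

```text
t33.0 pos [ 449.9 -241.   266.1] rot [3.136 0.005 1.704] SHIFT [-56.1 159.6   4.1] turn 0.000 F [ 0.  -0.8 -0.3] open 0.60 gf 0.0
```

View pics/c2.png

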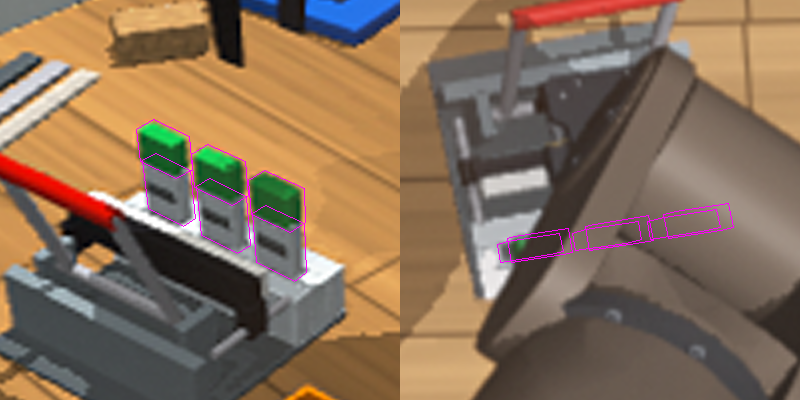

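All three cartridges sit at the modelled hung pose (scene crop 165,175 / 220,200 / 278,225), within about 2 px. I'm moving to the lever.

Request:
jog_arm --motion '[[[-14,40,0],0],[[-28,80,0],0],[[-42,120,0],0],[[-56,159,0],0],[[-56,159,0],0]]'

```text
t: 33.6
eef_pos: [616.7, -275.0, 258.1]
tcp_rot: [-3.139, -0.002, 1.705]
ft_force: [-1.2, -0.1, -0.0]
opening: 0.601
grip_force: 0.0
```

Request:
jog_arm --motion '[[[0,0,0],0],[[0,0,0],0],[[0,0,0],0]]'

```text
t: 33.9
eef_pos: [613.0, -274.6, 261.7]
tcp_rot: [-3.141, -0.0, 1.703]
ft_force: [0.7, -0.6, 0.2]
opening: 0.598
grip_force: 0.0
```

```bash
python3 - <<'E'
from h import *
go(CL,160.6,0,186)
E
```

```text
t33.9 pos [ 613.  -274.6  261.7] rot [-3.141 -0.     1.703] SHIFT [-1.2  2.4 75.7] turn -0.000 F [ 0.7 -0.6  0.2] open 0.60 gf 0.0
```

Request:
jog_arm --motion '[[[-1,2.4,25],0],[[-1,2.4,50],0],[[-1,2.4,68],0],[[-1,2.4,76],0],[[-1,2.4,76],0]]'

```text
t: 34.4
eef_pos: [615.7, -275.3, 185.4]
tcp_rot: [-3.141, -0.001, 1.704]
ft_force: [-0.2, -0.1, 1.4]
opening: 0.601
grip_force: 0.0
```

Request:
jog_arm --motion '[[[0,0,0],0],[[0,0,0],0],[[0,0,0],0],[[0,0,0],0],[[0,0,0],0]]' --grip 1

```text
t: 34.9
eef_pos: [616.3, -275.4, 186.1]
tcp_rot: [3.141, 0.0, 1.704]
ft_force: [1.0, -0.4, -0.4]
opening: 0.239
grip_force: 0.0
```

Request:
jog_arm --motion '[[[0,0,0],0],[[0,0,0],0],[[0,0,0],0],[[0,0,0],0]]'

```text
t: 35.3
eef_pos: [615.9, -275.4, 185.8]
tcp_rot: [-3.141, -0.0, 1.704]
ft_force: [-5.9, -0.3, 2.9]
opening: 0.16
grip_force: 30.0
```

```bash
python3 - <<'E'
from h import *
go(CL,160.6,0,186)
for k in np.arange(0,1.06,.05):
    a=.4-k;print("%.2f"%k,round(130*(np.sin(a)-np.sin(.4)),1),round(130*(np.cos(.4)-np.cos(a)),1))
E
```

```text
t35.3 pos [ 615.9 -275.4  185.8] rot [-3.141 -0.     1.704] SHIFT [-0.  -0.4 -0.2] turn 0.000 F [-5.9 -0.3  2.9] open 0.16 gf 29.982466399669647
0.00 0.0 0.0
0.05 -6.0 -2.4
0.10 -12.2 -4.5
0.15 -18.5 -6.2
0.20 -24.8 -7.7
0.25 -31.2 -8.8
0.30 -37.6 -9.6
0.35 -44.1 -10.1
0.40 -50.6 -10.3
0.45 -57.1 -10.1
0.50 -63.6 -9.6
0.55 -70.1 -8.8
0.60 -76.5 -7.7
0.65 -82.8 -6.2
0.70 -89.0 -4.5
0.75 -95.2 -2.4
0.80 -101.2 0.0
0.85 -107.2 2.7
0.90 -112.9 5.7
0.95 -118.6 8.9
1.00 -124.0 12.4
1.05 -129.3 16.2
```

Request:
jog_arm --motion '[[[0,-6,-2.4],0],[[0,-12.2,-4.5],0],[[0,-18.5,-6.2],0],[[0,-24.8,-7.7],0],[[0,-31.2,-8.8],0]]'

```text
t: 35.8
eef_pos: [587.2, -280.1, 196.0]
tcp_rot: [3.135, 0.003, 1.704]
ft_force: [9.0, -0.4, 5.2]
opening: 0.161
grip_force: 29.9
```

Request:
jog_arm --motion '[[[0,-6.4,-0.8],0],[[0,-12.9,-1.3],0],[[0,-19.4,-1.5],0],[[0,-25.9,-1.3],0],[[0,-32.4,-0.8],0]]'

```text
t: 36.3
eef_pos: [555.3, -284.3, 197.3]
tcp_rot: [3.135, 0.004, 1.704]
ft_force: [7.9, 1.1, 5.0]
opening: 0.166
grip_force: 30.0
```

Request:
jog_arm --motion '[[[0,-6.5,0.8],0],[[0,-12.9,1.9],0],[[0,-19.2,3.4],0],[[0,-25.4,5.1],0],[[0,-31.6,7.2],0]]'

```text
t: 36.8
eef_pos: [523.8, -288.5, 189.9]
tcp_rot: [3.135, 0.004, 1.704]
ft_force: [8.7, 2.2, 5.0]
opening: 0.163
grip_force: 30.0
```

Request:
jog_arm --motion '[[[0,-6,2.4],0],[[0,-12,5.1],0],[[0,-17.7,8.1],0],[[0,-23.4,11.3],0],[[0,-28.8,14.8],0]]'

```text
t: 37.3
eef_pos: [495.3, -292.4, 174.9]
tcp_rot: [3.136, 0.004, 1.704]
ft_force: [7.3, 1.7, 9.0]
opening: 0.162
grip_force: 30.0
```

```bash
python3 - <<'E'
from h import *
go(CL,36.6,0,173.5)
E
```

```text
t37.3 pos [ 495.3 -292.4  174.9] rot [3.136 0.004 1.704] SHIFT [ 0.8 -2.6  1.4] turn -0.000 F [7.3 1.7 9. ] open 0.16 gf 30.000622272491455
```

Request:
jog_arm --motion '[[[0,-1,0.6],0],[[0,-2,1.4],0],[[0,-3,2],0],[[0,-3,2],0],[[0,-3,2],0]]'

```text
t: 37.8
eef_pos: [492.5, -292.8, 173.0]
tcp_rot: [3.136, 0.004, 1.704]
ft_force: [8.1, 1.6, 7.2]
opening: 0.166
grip_force: 30.1
```

```bash
python3 - <<'E'
from h import *
go(CL,36.6,0,173.5)
p=read_camera("scene");im=cv2.resize(p["img"],None,fx=S,fy=S,interpolation=cv2.INTER_CUBIC)
u,v=proj(p,[480,-290,100])*S;u,v=int(u),int(v);cv2.imwrite("pics/c3.png",im[v-250:v+200,u-300:u+300])
E
```

```text
t37.8 pos [ 492.5 -292.8  173. ] rot [3.136 0.004 1.704] SHIFT [ 0.8  0.2 -0.5] turn -0.000 F [8.1 1.6 7.2] open 0.17 gf 30.07836878299713
```

View pics/c3.png

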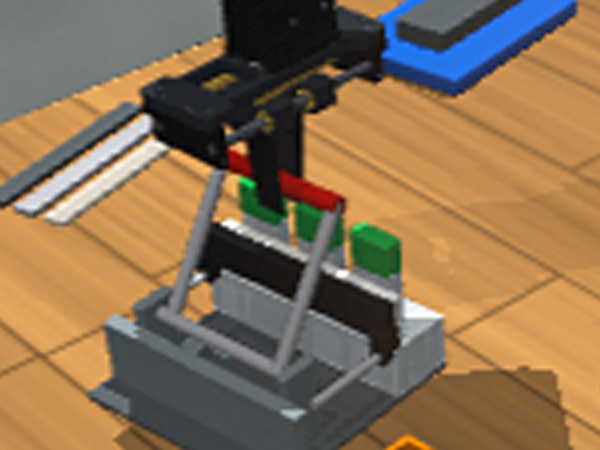

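The bar is right over the cartridges at full stroke (290,180), with all three still seated. I'm easing it back along the arc.

Request:
jog_arm --motion '[[[0,-2,1.2],0],[[0,-2,1.2],0],[[0,3,-2],0],[[0,8.4,-5.5],0],[[0,14.1,-8.7],0]]'

```text
t: 38.35
eef_pos: [505.6, -290.6, 180.6]
tcp_rot: [3.139, 0.002, 1.704]
ft_force: [8.2, -0.7, -6.7]
opening: 0.161
grip_force: 30.0
```

Request:
jog_arm --motion '[[[0,5.7,-3],0],[[0,11.7,-5.7],0],[[0,17.7,-8.1],0],[[0,23.9,-10.2],0],[[0,30.1,-11.9],0]]'

```text
t: 38.85
eef_pos: [534.9, -286.4, 192.0]
tcp_rot: [3.14, 0.0, 1.704]
ft_force: [4.9, -1.3, -2.8]
opening: 0.162
grip_force: 30.0
```

Request:
jog_arm --motion '[[[0,6.3,-1.5],0],[[0,12.7,-2.6],0],[[0,19.2,-3.4],0],[[0,25.7,-3.9],0],[[0,32.2,-4.1],0]]'

```text
t: 39.35
eef_pos: [566.6, -282.0, 196.1]
tcp_rot: [-3.141, -0.0, 1.704]
ft_force: [1.1, -0.9, 0.2]
opening: 0.165
grip_force: 30.0
```

Request:
jog_arm --motion '[[[0,6.5,0.2],0],[[0,13,0.7],0],[[0,19.4,1.5],0],[[0,25.8,2.6],0],[[0,32.1,4.1],0]]'

```text
t: 39.85
eef_pos: [598.4, -277.7, 191.9]
tcp_rot: [-3.141, -0.0, 1.704]
ft_force: [0.2, -0.9, -3.1]
opening: 0.163
grip_force: 30.0
```

Request:
jog_arm --motion '[[[0,6.3,1.7],0],[[0,12.5,3.8],0],[[0,16,5.2],0],[[0,18.7,6.3],0],[[0,18.7,6.3],0]]'

```text
t: 40.35
eef_pos: [615.8, -275.4, 186.0]
tcp_rot: [-3.14, -0.0, 1.704]
ft_force: [-4.2, -0.2, 4.1]
opening: 0.164
grip_force: 30.0
```

```bash
python3 - <<'E'
from h import *
go(CL,160.6,0,186)
E
```

```text
t40.4 pos [ 615.8 -275.4  186. ] rot [-3.14  -0.     1.704] SHIFT [-0.  -0.4 -0. ] turn 0.000 F [-4.2 -0.2  4.1] open 0.16 gf 29.96273159980774
```

Request:
jog_arm --motion '[[[0,0,0],0],[[0,0,0],0],[[0,0,0],0]]'

```text
t: 40.65
eef_pos: [615.9, -275.4, 186.0]
tcp_rot: [-3.14, -0.0, 1.704]
ft_force: [-5.3, -0.3, 3.9]
opening: 0.164
grip_force: 30.0
```

Request:
jog_arm --motion '[[[0,0,0],0],[[0,0,0],0],[[0,0,0],0],[[0,0,0],0],[[0,0,0],0]]' --grip 0.4

```text
t: 41.15
eef_pos: [616.6, -275.3, 185.7]
tcp_rot: [3.141, -0.0, 1.704]
ft_force: [-0.3, -0.3, -0.1]
opening: 0.521
grip_force: 0.0
```

Request:
jog_arm --motion '[[[0,0,-15],0],[[0,0,-40],0],[[0,0,-65],0],[[0,0,-76],0],[[0,0,-76],0]]'

```text
t: 41.65
eef_pos: [616.9, -275.5, 263.8]
tcp_rot: [3.139, 0.002, 1.704]
ft_force: [-0.3, 0.2, -0.2]
opening: 0.599
grip_force: 0.0
```

Request:
jog_arm --motion '[[[14,-40,0],0],[[29,-80,0],0],[[43,-120,0],0],[[58,-160,0],0],[[58,-160,0],0]]'

```text
t: 42.15
eef_pos: [446.1, -237.4, 261.0]
tcp_rot: [-3.139, -0.002, 1.703]
ft_force: [0.5, 0.4, -0.1]
opening: 0.598
grip_force: 0.0
```

Request:
jog_arm --motion '[[[0,0,20],0],[[0,0,35],0],[[0,0,35],0],[[0,0,35],0]]'

```text
t: 42.55
eef_pos: [450.5, -239.1, 226.4]
tcp_rot: [-3.141, -0.001, 1.704]
ft_force: [-1.1, -0.0, 0.4]
opening: 0.598
grip_force: 0.0
```

```bash
python3 - <<'E'
from h import *
go(CL,0,59,117)
ps,pt=read_camera("scene"),read_camera("top")
c=lambda u,v:(u*.64,v*.64)
u0,v0=c(398,320)
o=[(pt,hsv(pt,(5,190,60),(17,255,255),c(398,320),45))]
im=ps["img"];print(cv2.cvtColor(im,cv2.COLOR_BGR2HSV)[int(355*.64),int(380*.64)],cv2.cvtColor(im,cv2.COLOR_BGR2HSV)[int(400*.64),int(300*.64)])
C=fit(o,CADDY,CD);print("caddy",C,o[0][1].sum())
red=lambda p,q,r:hsv(p,(0,150,70),(4,255,255),q,r)|hsv(p,(175,150,70),(180,255,255),q,r)
print("bar",fit([(ps,red(ps,c(270,230),40))],BAR,CL))
big=[]
for p in(ps,pt):
    im=cv2.resize(p["img"],None,fx=S,fy=S,interpolation=cv2.INTER_CUBIC)
    for b in CADDY+BAR+[(-18,18,y-26,y+26,70,70) for y in(-56,0,56)]:
        q=np.array([(proj(p,X)+.5)*S for X in corners(b,CL if b in BAR else CD)])
        cv2.polylines(im,[cv2.convexHull(np.round(q).astype(np.int32))],True,(255,0,255),1)
    u,v=proj(p,[555,-80,70])*S;u,v=int(u),int(v);big.append(cv2.resize(im[v-250:v+250,u-300:u+300],(400,333)))
cv2.imwrite("pics/c4.png",np.hstack(big))
E
```

```text
t42.5 pos [ 450.5 -239.1  226.4] rot [-3.141e+00 -1.000e-03  1.704e+00] SHIFT [  1.1  -1.9 109.4] turn 0.000 F [-1.1 -0.   0.4] open 0.60 gf 0.0
[ 14 246 141] [ 16 151 196]
caddy (array([ 5.557e+02, -9.700e+00,  1.040e-01]), np.float64(1.0)) 0
bar (array([ 4.56822947e+02, -2.97278734e+02,  1.33444091e-01]), np.float64(0.3463862161557395))
```

View pics/c4.png

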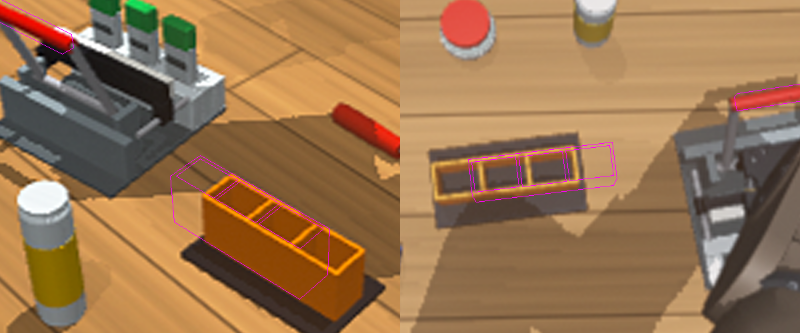

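The caddy has been knocked about 40 mm towards +y (now at 505,170 in the right crop). The lever bar is at rest. I'm refitting the caddy and going down on the first cartridge.

```bash
cat >> h.py <<'E'
def caddy(x0,use=("scene","top"),name=None):
    prs=[];ps=[]
    for n in use:
        p=read_camera(n);ps.append(p);u,v=proj(p,[x0[0],x0[1],40])
        m=hsv(p,(3,205,40),(22,255,255),(u,v),55).astype(np.uint8)
        m=cv2.morphologyEx(m,cv2.MORPH_OPEN,np.ones((2,2),np.uint8))
        k,l,st,_=cv2.connectedComponentsWithStats(m)
        m=l==1+np.argmax(st[1:,4]) if k>1 else m>0
        ct,_=cv2.findContours(m.astype(np.uint8),cv2.RETR_EXTERNAL,cv2.CHAIN_APPROX_NONE)
        mm=np.zeros((384,512),np.uint8);cv2.fillPoly(mm,[cv2.convexHull(np.vstack(ct))],1);prs.append((p,mm))
    r=fit(prs,CADDY,x0);print("caddy",np.round(r[0],3),r[1],[int(m.sum()) for _,m in prs])
    if name:
        big=[]
        for p in ps:
            im=cv2.resize(p["img"],None,fx=S,fy=S,interpolation=cv2.INTER_CUBIC)
            for b in CADDY+[(-18,18,y-26,y+26,70,70) for y in(-56,0,56)]:
                q=np.array([(proj(p,X)+.5)*S for X in corners(b,r[0])])
                cv2.polylines(im,[cv2.convexHull(np.round(q).astype(np.int32))],True,(255,0,255),1)
            u,v=proj(p,[*r[0][:2],60])*S;u,v=int(u),int(v);big.append(im[v-200:v+200,u-200:u+200])
        cv2.imwrite(name,np.hstack(big))
    return r[0]
E
python3 - <<'E'
from h import *
caddy((557,30,.08),name="pics/c5.png")
E
```

```text
Traceback (most recent call last):
  File "h.py", line 65, in caddy
    mm=np.zeros((384,512),np.uint8);cv2.fillPoly(mm,[cv2.convexHull(np.vstack(ct))],1);prs.append((p,mm))
                                                                    ~~~~~~~~~^^^^
ValueError: need at least one array to concatenate
```

Request:
jog_arm --motion '[[[1,-2,30],0],[[1,-2,60],0],[[1,-2,90],0],[[1,-2,108],0],[[1,-2,109],0]]'

```text
t: 43.25
eef_pos: [447.6, -238.0, 116.2]
tcp_rot: [-3.139, -0.002, 1.704]
ft_force: [0.3, 0.2, 0.2]
opening: 0.603
grip_force: 0.0
```

Request:
jog_arm --motion '[[[0,0,0],0],[[0,0,0],0],[[0,0,0],0],[[0,0,0],0],[[0,0,0],0]]' --grip 1

```text
t: 43.75
eef_pos: [448.3, -238.4, 118.2]
tcp_rot: [3.141, 0.001, 1.704]
ft_force: [0.4, 0.8, -0.3]
opening: 0.232
grip_force: 0.0
```

Request:
jog_arm --motion '[[[0,0,0],0],[[0,0,0],0],[[0,0,0],0],[[0,0,0],0]]'

```text
t: 44.15
eef_pos: [448.2, -238.4, 118.0]
tcp_rot: [3.141, 0.0, 1.704]
ft_force: [-0.9, 0.4, 6.4]
opening: 0.189
grip_force: 30.0
```

Request:
jog_arm --motion '[[[0,0,-15],0],[[0,0,-35],0],[[0,0,-60],0],[[0,0,-90],0],[[0,0,-105],0]]'

```text
t: 44.65
eef_pos: [448.3, -238.5, 224.5]
tcp_rot: [3.14, 0.001, 1.704]
ft_force: [1.1, 0.4, -2.1]
opening: 0.189
grip_force: 30.0
```

```bash
sed -i 's/m=hsv(p,(3,205,40),(22,255,255),(u,v),55).astype(np.uint8)/m=hsv(p,(3,205 if n=="scene" else 160,40),(22,255,255),(u,v),55).astype(np.uint8)/; s/m=cv2.morphologyEx.*/pass/' h.py
python3 - <<'E'
from h import *
caddy((557,30,.08),name="pics/c5.png")
E
```

```text
caddy [5.52052e+02 3.37150e+01 9.70000e-02] 0.037501967508342615 [1871, 896]
```

View pics/c5.png

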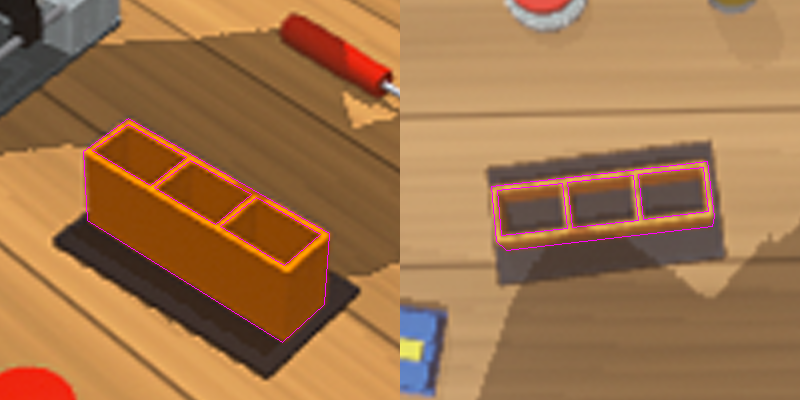

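The caddy fit is tight: (552, 33.7), yaw 0.097.

```bash
sed -i 's/CD=(.*)/CD=(552.05,33.7,.097)/' h.py; python3 - <<'E'
from h import *
go(CD,0,56,222)
E
```

```text
t44.8 pos [ 448.5 -238.6  224.2] rot [3.139e+00 2.000e-03 1.704e+00] SHIFT [312.2 140.7   2.2] turn 0.036 F [ 0.2  0.  -3.1] open 0.19 gf 29.999406337738037
```

Request:
jog_arm --motion '[[[30,13.5,0],0],[[70,31.5,0],0],[[110,49.6,0],0],[[150,67.6,0],0],[[190,85.6,0],0]]'

```text
t: 45.25
eef_pos: [507.5, -36.9, 221.3]
tcp_rot: [-3.14, -0.001, 1.704]
ft_force: [0.7, -0.4, -1.9]
opening: 0.186
grip_force: 30.0
```

Request:
jog_arm --motion '[[[40,18,0],0.01],[[75,34,0],0.03],[[105,47,0],0.036],[[122,55,0],0.036],[[122,55,0],0.036]]'

```text
t: 45.75
eef_pos: [546.0, 91.5, 221.0]
tcp_rot: [-3.14, -0.0, 1.67]
ft_force: [0.4, -0.8, -2.3]
opening: 0.185
grip_force: 30.0
```

Request:
jog_arm --motion '[[[0,0,0],0],[[0,0,0],0],[[0,0,0],0]]'

```text
t: 46.05
eef_pos: [545.9, 88.6, 222.5]
tcp_rot: [-3.141, -0.0, 1.667]
ft_force: [0.4, 0.6, -3.2]
opening: 0.188
grip_force: 30.0
```

```bash
python3 - <<'E'
from h import *
go(CD,0,56,118)
E
```

```text
t46.0 pos [545.9  88.6 222.5] rot [-3.141 -0.     1.667] SHIFT [  0.7   0.8 104.5] turn -0.001 F [ 0.4  0.6 -3.2] open 0.19 gf 29.999241828918457
```

Request:
jog_arm --motion '[[[0.7,0.8,20],0],[[0.7,0.8,40],0],[[0.7,0.8,55],0],[[0.7,0.8,65],0],[[0.7,0.8,75],0]]'

```text
t: 46.55
eef_pos: [546.9, 89.8, 147.4]
tcp_rot: [3.141, -0.0, 1.667]
ft_force: [-0.7, -0.8, -2.6]
opening: 0.183
grip_force: 30.0
```

Request:
jog_arm --motion '[[[0,0,10],0],[[0,0,18],0],[[0,0,24],0],[[0,0,28],0],[[0,0,28],0]]'

```text
t: 47.05
eef_pos: [546.7, 90.3, 119.3]
tcp_rot: [-3.141, -0.0, 1.668]
ft_force: [-0.6, 0.3, -2.6]
opening: 0.187
grip_force: 30.0
```

Request:
jog_arm --motion '[[[0,0,0],0],[[0,0,0],0],[[0,0,0],0],[[0,0,0],0],[[0,0,0],0]]' --grip 0.4

```text
t: 47.55
eef_pos: [546.9, 90.3, 119.9]
tcp_rot: [3.141, -0.0, 1.668]
ft_force: [0.6, 0.2, 1.1]
opening: 0.548
grip_force: 0.0
```

Request:
jog_arm --motion '[[[0,0,-20],0],[[0,0,-45],0],[[0,0,-75],0],[[0,0,-104],0],[[0,0,-104],0]]'

```text
t: 48.05
eef_pos: [548.0, 90.4, 227.3]
tcp_rot: [3.136, 0.0, 1.668]
ft_force: [0.7, -0.5, -0.5]
opening: 0.603
grip_force: 0.0
```

```bash
python3 - <<'E'
from h import *
go(CL,0,-1,222)
E
```

```text
t48.0 pos [548.   90.4 227.3] rot [3.136 0.    1.668] SHIFT [-377.5 -128.8    5.3] turn -0.036 F [ 0.7 -0.5 -0.5] open 0.60 gf 0.0
```

Request:
jog_arm --motion '[[[-42,-14.4,0],0],[[-84,-28.7,0],0],[[-126,-43,0],0],[[-168,-57.4,0],0],[[-210,-71.7,0],0]]'

```text
t: 48.55
eef_pos: [495.0, -127.2, 223.2]
tcp_rot: [-3.141, -0.0, 1.668]
ft_force: [0.2, 0.6, 0.0]
opening: 0.599
grip_force: 0.0
```

Request:
jog_arm --motion '[[[-42,-14.4,0],-0.01],[[-84,-28.7,0],-0.02],[[-126,-43,0],-0.03],[[-155,-53,0],-0.036],[[-167.5,-57,0],-0.036]]'

```text
t: 49.05
eef_pos: [454.4, -300.2, 223.0]
tcp_rot: [-3.141, -0.0, 1.701]
ft_force: [0.6, -0.7, -0.4]
opening: 0.602
grip_force: 0.0
```

Request:
jog_arm --motion '[[[0,0,0],0],[[0,0,0],0],[[0,0,0],0]]'

```text
t: 49.35
eef_pos: [455.6, -296.5, 223.6]
tcp_rot: [-3.141, -0.0, 1.705]
ft_force: [-0.2, -0.8, 0.9]
opening: 0.601
grip_force: 0.0
```

```bash
python3 - <<'E'
from h import *
go(CL,0,-1,118)
E
```

```text
t49.4 pos [ 455.6 -296.5  223.6] rot [-3.141 -0.     1.705] SHIFT [ -1.4   0.6 105.6] turn 0.001 F [-0.2 -0.8  0.9] open 0.60 gf 0.0
```

Request:
jog_arm --motion '[[[-1.4,0.6,30],0],[[-1.4,0.6,60],0],[[-1.4,0.6,88],0],[[-1.4,0.6,105],0],[[-1.4,0.6,105.5],0]]'

```text
t: 49.85
eef_pos: [455.8, -297.5, 116.4]
tcp_rot: [-3.139, -0.003, 1.705]
ft_force: [0.0, 0.3, 0.3]
opening: 0.602
grip_force: 0.0
```

Request:
jog_arm --motion '[[[0,0,0],0],[[0,0,0],0],[[0,0,0],0],[[0,0,0],0],[[0,0,0],0]]' --grip 1

```text
t: 50.35
eef_pos: [456.2, -299.3, 118.7]
tcp_rot: [3.141, 0.0, 1.704]
ft_force: [-0.6, 0.5, 0.3]
opening: 0.238
grip_force: 0.0
```

Request:
jog_arm --motion '[[[0,0,0],0],[[0,0,0],0],[[0,0,0],0],[[0,0,0],0]]'

```text
t: 50.75
eef_pos: [456.1, -299.3, 118.5]
tcp_rot: [3.141, 0.0, 1.704]
ft_force: [-1.6, 0.3, 4.9]
opening: 0.188
grip_force: 30.0
```

Request:
jog_arm --motion '[[[0,0,-15],0],[[0,0,-35],0],[[0,0,-60],0],[[0,0,-90],0],[[0,0,-105],0]]'

```text
t: 51.25
eef_pos: [456.3, -299.4, 225.1]
tcp_rot: [3.14, 0.001, 1.704]
ft_force: [-0.4, 0.2, -1.9]
opening: 0.19
grip_force: 30.0
```

```bash
python3 - <<'E'
from h import *
c=caddy(CD,("scene",),"pics/c6.png")
go(CD,0,0,222)
E
```

```text
caddy [5.5207e+02 3.3710e+01 9.7000e-02] 0.02941957763315184 [1870]
t51.3 pos [ 456.7 -299.7  226.6] rot [3.139e+00 3.000e-03 1.704e+00] SHIFT [317.8 138.7   4.6] turn 0.036 F [0.1 0.1 0.9] open 0.19 gf 29.99937504529953
```

View pics/c6.png

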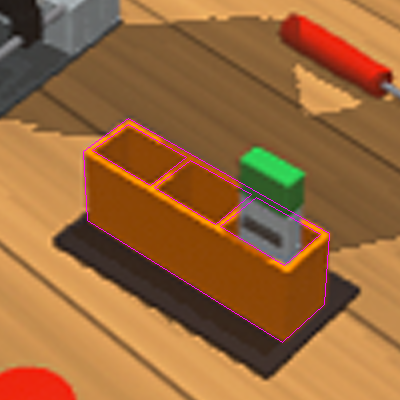

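The first cartridge stands upright in its compartment (270,205) and the caddy has not moved. Now the second one goes into the middle slot.

Request:
jog_arm --motion '[[[30,13,0],0],[[70,30.5,0],0],[[110,48,0],0],[[150,65.5,0],0],[[190,83,0],0]]'

```text
t: 51.8
eef_pos: [513.0, -98.1, 222.3]
tcp_rot: [-3.141, -0.001, 1.703]
ft_force: [0.5, 0.4, -2.0]
opening: 0.183
grip_force: 30.0
```

Request:
jog_arm --motion '[[[40,17.5,0],0.01],[[75,33,0],0.03],[[105,46,0],0.036],[[127,56,0],0.036],[[127,56,0],0.036]]'

```text
t: 52.3
eef_pos: [551.9, 35.8, 222.1]
tcp_rot: [-3.14, -0.001, 1.671]
ft_force: [-0.0, -0.2, -1.8]
opening: 0.189
grip_force: 30.0
```

Request:
jog_arm --motion '[[[0,0,0],0],[[0,0,0],0],[[0,0,0],0]]'

```text
t: 52.6
eef_pos: [551.6, 32.5, 223.1]
tcp_rot: [-3.141, -0.0, 1.667]
ft_force: [-0.3, 0.3, -1.0]
opening: 0.188
grip_force: 30.0
```

```bash
python3 - <<'E'
from h import *
go(CD,0,0,119.5)
E
```

```text
t52.6 pos [551.6  32.5 223.1] rot [-3.141 -0.     1.667] SHIFT [  1.2   0.6 103.6] turn -0.001 F [-0.3  0.3 -1. ] open 0.19 gf 29.99918907880783
```

Request:
jog_arm --motion '[[[1,0.6,20],0],[[1,0.6,40],0],[[1,0.6,55],0],[[1,0.6,65],0],[[1,0.6,75],0]]'

```text
t: 53.1
eef_pos: [552.4, 33.9, 147.8]
tcp_rot: [3.141, -0.0, 1.667]
ft_force: [0.9, 0.8, -1.2]
opening: 0.186
grip_force: 30.0
```

Request:
jog_arm --motion '[[[0,0,10],0],[[0,0,18],0],[[0,0,24],0],[[0,0,28],0],[[0,0,28],0]]'

```text
t: 53.6
eef_pos: [552.2, 34.5, 119.9]
tcp_rot: [-3.141, -0.0, 1.668]
ft_force: [-0.2, 0.6, -1.4]
opening: 0.185
grip_force: 30.0
```

Request:
jog_arm --motion '[[[0,0,0],0],[[0,0,0],0],[[0,0,0],0],[[0,0,0],0],[[0,0,0],0]]' --grip 0.4

```text
t: 54.1
eef_pos: [552.4, 34.5, 120.4]
tcp_rot: [3.141, -0.0, 1.668]
ft_force: [-0.5, -0.5, 0.8]
opening: 0.55
grip_force: 0.0
```

Request:
jog_arm --motion '[[[0,0,-20],0],[[0,0,-45],0],[[0,0,-75],0],[[0,0,-104],0],[[0,0,-104],0]]'

```text
t: 54.6
eef_pos: [553.5, 34.5, 227.8]
tcp_rot: [3.136, 0.001, 1.668]
ft_force: [0.3, 0.5, 0.5]
opening: 0.601
grip_force: 0.0
```

```bash
python3 - <<'E'
from h import *
go(CL,0,-61,222)
E
```

```text
t54.6 pos [553.5  34.5 227.8] rot [3.136e+00 1.000e-03 1.668e+00] SHIFT [-381.3 -126.7    5.8] turn -0.036 F [0.3 0.5 0.5] open 0.60 gf 0.0
```

Request:
jog_arm --motion '[[[-42,-14,0],0],[[-84,-28,0],0],[[-126,-42,0],0],[[-168,-56,0],0],[[-210,-69.8,0],0]]'

```text
t: 55.1
eef_pos: [502.3, -182.8, 223.7]
tcp_rot: [-3.141, -0.0, 1.668]
ft_force: [1.3, -0.4, -0.5]
opening: 0.597
grip_force: 0.0
```

Request:
jog_arm --motion '[[[-42,-14,0],-0.01],[[-84,-28,0],-0.02],[[-126,-42,0],-0.03],[[-158,-52.5,0],-0.036],[[-171.5,-56.4,0],-0.036]]'

```text
t: 55.6
eef_pos: [462.6, -360.0, 223.3]
tcp_rot: [-3.141, -0.0, 1.701]
ft_force: [-0.4, 1.0, 0.4]
opening: 0.6
grip_force: 0.0
```

Request:
jog_arm --motion '[[[0,0,0],0],[[0,0,0],0],[[0,0,0],0]]'

```text
t: 55.9
eef_pos: [464.1, -356.0, 224.2]
tcp_rot: [-3.142, -0.0, 1.705]
ft_force: [0.3, 0.6, -0.2]
opening: 0.598
grip_force: 0.0
```

```bash
python3 - <<'E'
from h import *
go(CL,0,-61,118)
E
```

```text
t55.9 pos [ 464.1 -356.   224.2] rot [-3.142 -0.     1.705] SHIFT [-1.300e+00  1.000e-01  1.062e+02] turn 0.001 F [ 0.3  0.6 -0.2] open 0.60 gf 0.0
```

Request:
jog_arm --motion '[[[-1.3,0,30],0],[[-1.3,0,60],0],[[-1.3,0,88],0],[[-1.3,0,105],0],[[-1.3,0,106],0]]'

```text
t: 56.4
eef_pos: [463.7, -356.9, 116.4]
tcp_rot: [-3.139, -0.003, 1.705]
ft_force: [0.2, -0.5, 0.6]
opening: 0.604
grip_force: 0.0
```

Request:
jog_arm --motion '[[[0,0,0],0],[[0,0,0],0],[[0,0,0],0],[[0,0,0],0],[[0,0,0],0]]' --grip 1

```text
t: 56.9
eef_pos: [463.9, -358.8, 118.7]
tcp_rot: [3.141, 0.001, 1.704]
ft_force: [0.0, -0.3, 0.3]
opening: 0.235
grip_force: 0.0
```

Request:
jog_arm --motion '[[[0,0,0],0],[[0,0,0],0],[[0,0,0],0],[[0,0,0],0]]'

```text
t: 57.3
eef_pos: [463.9, -358.8, 118.4]
tcp_rot: [3.141, 0.0, 1.704]
ft_force: [-0.9, 0.3, 4.2]
opening: 0.191
grip_force: 30.0
```

Request:
jog_arm --motion '[[[0,0,-15],0],[[0,0,-35],0],[[0,0,-60],0],[[0,0,-90],0],[[0,0,-105],0]]'

```text
t: 57.8
eef_pos: [464.0, -358.9, 225.1]
tcp_rot: [3.14, 0.001, 1.704]
ft_force: [0.1, 0.1, -1.2]
opening: 0.189
grip_force: 30.0
```

```bash
python3 - <<'E'
from h import *
c=caddy(CD,("scene",))
go(CD,0,-56,222)
E
```

```text
caddy [5.52226e+02 3.47900e+01 9.70000e-02] 0.027696209289909235 [1855]
t57.9 pos [ 464.4 -359.3  226.7] rot [3.139e+00 3.000e-03 1.704e+00] SHIFT [321.9 137.    4.7] turn 0.036 F [0.7 0.2 1.4] open 0.19 gf 29.999699592590332
```

Request:
jog_arm --motion '[[[30,13,0],0],[[70,30,0],0],[[110,47,0],0],[[150,64,0],0],[[190,81,0],0]]'

```text
t: 58.35
eef_pos: [518.8, -157.9, 222.3]
tcp_rot: [-3.141, -0.001, 1.703]
ft_force: [1.1, -0.8, -1.2]
opening: 0.186
grip_force: 30.0
```

Request:
jog_arm --motion '[[[40,17,0],0.01],[[78,33,0],0.03],[[110,47,0],0.036],[[132,56,0],0.036],[[132,56,0],0.036]]'

```text
t: 58.85
eef_pos: [556.9, -18.9, 222.2]
tcp_rot: [-3.14, -0.001, 1.671]
ft_force: [-0.8, -1.0, -1.0]
opening: 0.189
grip_force: 30.0
```

Request:
jog_arm --motion '[[[0,0,0],0],[[0,0,0],0],[[0,0,0],0]]'

```text
t: 59.15
eef_pos: [556.7, -22.4, 223.0]
tcp_rot: [-3.141, -0.0, 1.667]
ft_force: [0.1, -0.5, -0.9]
opening: 0.188
grip_force: 30.0
```

```bash
python3 - <<'E'
from h import *
go(CD,0,-56,119.5)
E
```

```text
t59.1 pos [556.7 -22.4 223. ] rot [-3.141 -0.     1.667] SHIFT [  0.3   0.8 103.5] turn -0.001 F [ 0.1 -0.5 -0.9] open 0.19 gf 29.999734461307526
```

Request:
jog_arm --motion '[[[0.3,0.8,20],0],[[0.3,0.8,40],0],[[0.3,0.8,55],0],[[0.3,0.8,65],0],[[0.3,0.8,75],0]]'

```text
t: 59.65
eef_pos: [557.7, -21.6, 147.8]
tcp_rot: [3.141, -0.0, 1.667]
ft_force: [0.7, -0.1, -1.5]
opening: 0.192
grip_force: 30.0
```

Request:
jog_arm --motion '[[[0,0,10],0],[[0,0,18],0],[[0,0,24],0],[[0,0,28],0],[[0,0,28],0]]'

```text
t: 60.15
eef_pos: [557.6, -21.0, 119.8]
tcp_rot: [-3.141, -0.0, 1.668]
ft_force: [-0.6, -0.2, -0.8]
opening: 0.188
grip_force: 30.0
```

Request:
jog_arm --motion '[[[0,0,0],0],[[0,0,0],0],[[0,0,0],0],[[0,0,0],0],[[0,0,0],0]]' --grip 0.4

```text
t: 60.65
eef_pos: [557.7, -21.0, 120.4]
tcp_rot: [3.141, -0.0, 1.668]
ft_force: [-0.4, -0.4, 0.1]
opening: 0.554
grip_force: 0.0
```

Request:
jog_arm --motion '[[[0,0,-20],0],[[0,0,-45],0],[[0,0,-75],0],[[0,0,-104],0],[[0,0,-120],0]]'

```text
t: 61.15
eef_pos: [558.0, -21.1, 242.6]
tcp_rot: [3.139, 0.001, 1.668]
ft_force: [0.6, -0.7, 0.1]
opening: 0.601
grip_force: 0.0
```

Request:
jog_arm --motion '[[[0,0,0],0],[[0,0,0],0],[[0,0,0],0],[[0,0,0],0],[[0,0,0],0]]'

```text
t: 61.65
eef_pos: [557.5, -21.0, 239.5]
tcp_rot: [-3.14, -0.0, 1.668]
ft_force: [0.1, 0.3, 0.5]
opening: 0.598
grip_force: 0.0
```

```bash
python3 - <<'E'
from h import *
p=read_camera("scene");im=cv2.resize(p["img"],(1600,1200),interpolation=cv2.INTER_CUBIC);cv2.imwrite("pics/c7.png",im[380:980,420:1220])
E
```

```text
(no output)
```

View pics/c7.png

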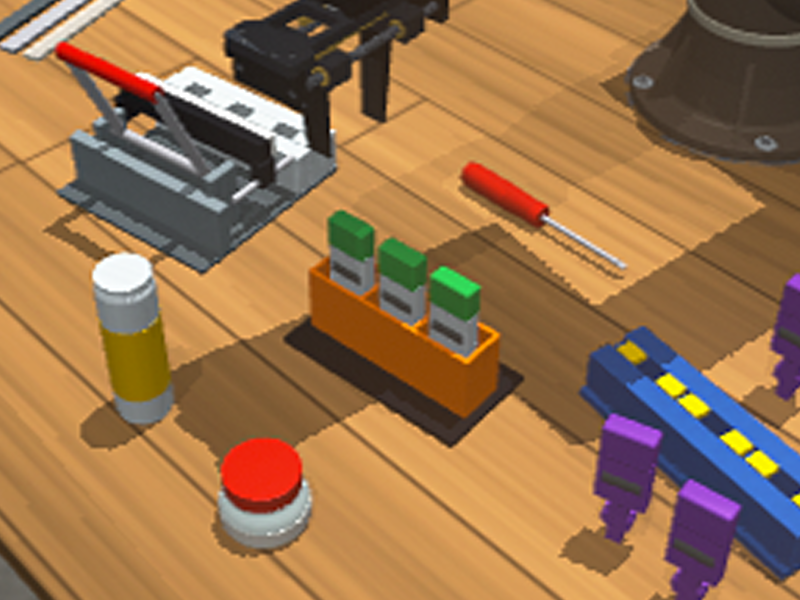

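All three cartridges stand in the caddy (350,250 / 402,280 / 455,310). The lever is at rest, the tin and spray are in place, and the gripper is clear.

```bash
python3 -c "
from cell import *
print(job_done())"
```

```text
the job is handed in; nothing more can be done
None
```

All three cartridges were rocked loose, hung in the cleaner for a full lever stroke eased back to rest, and now stand in the orange caddy with the wax tin and spray can untouched; the job is handed in, with no verdict returned.

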